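Mark the long test bar in the plunger press

ROBOT

A 6-joint arm with a two-finger parallel gripper is mounted at the origin on a cart in front of the work surface, level with it; the furniture and walls round the work are solid. World frame = base frame: x ahead of the robot, y to its left, z up, the work surface at z = 0. Lengths are in m, angles in rad, forces in N, time in s.
With the tool pointing down it reaches from about 0.3 to 0.875 m from the base axis. Payload 6.4 kg.
Tool frame: the origin (TCP) lies between the finger pads; the fingertips stand 25 mm ahead of it and the grasp point (between the pads) lies 6 mm ahead of it; y points along the fingers, x is the direction in which the jaws open and shut, and the axes are right-handed (so a half turn about y gives the same grasp; the last joint's range is limited). The gripper opens to 85 mm and grips with 20 to 120 N. Pads are 22 mm wide; open, the fingers measure 114 mm over their backs; the gripper's body (76 mm by 85 mm) begins 54 mm behind the grasp point. The pads swing forward as they close: fully open they stand 13 mm farther back than shut.
Start: joints at [0.949, 0.181, 1.607, -0, 1.354, -0.206], TCP at [0.232, 0.526, 0.256] pointing down, gripper open.
Joint ranges: [-2.99, 2.99], [-0.89, 2.07], [0.3, 2.58], [-1.14, 4.28], [0, 2.63], [-3.12, 3.12]. Speed limits (rad/s): [2.57, 2.57, 3.01, 3.14, 3.14, 3.14].

INTERFACE

Orientations are given as a unit quaternion [w, x, y, z].
In Python, from bench import ctrl, vision, ticket, find_in, regions_of, pinpoint gives the robot as it stands.
- The arm moves only by the tool apply_moves, never from a script. Its argument "increments" is a list of rows, each an object of numbers: "x", "y", "z": the shift along the tool's x, y, z in cm; "ax", "ay", "az": the turn, a rotation vector about the tool's x, y, z in rad; "grip": the closure, from 0 (fully open) to 1 (shut). A call has 1 to 12 rows; each row is the pose to reach, as a shift and turn from the pose measured when the call began, along the tool's axes at that moment; what a row does not reach only later rows make up. A row lasts 1/8 s, in which the tool goes at most 62.5 mm and 10.7 degrees, less where a joint would pass 70% of its speed; a pose out of reach is approached as far as the arm can. A call with a gripper value outside its range is refused whole. The fingers move at their own pace and stop on an object; the grip force is fixed at half the most. Time passes only in rows, so rows that repeat a pose let the fingers close. It gives the time, the measured TCP pose, the force and the opening at its end, in the units of the state.
- ctrl.get_obs(): the state, without advancing time (a new reading comes with each control period).
- vision.camera(name): name is "scene" or "top"; returns the picture (400x640x3 uint8, red, green, blue); there is no depth.
- vision.camera_params(name): a dict with "intrinsics" (3x3 intrinsics, pixels), "k1" (the pictures are not rectified: a ray, as slopes to the right and down, at radius r is drawn at 1 + k1 r^2 times it, then the intrinsics apply), "R" (3x3) and "t" (3): a world point X has camera coordinates R X + t. Camera axes: x right, y down, z forward; pixel columns grow to the right and rows downward; lengths in m; the calibration is good to about 2 mm. A picture is of the moment at which its call begins. camera_params takes no time and is no camera call.
- ticket.hand_in(): hands the job in, once; it reports no verdict.
Trained networks look in the newest picture that a camera, given by its name, has taken for a name from the list of things; names that differ only in an ending like _2 or _b are one class to them, and where a whole thing is asked for, a point or a joint stands for the part that bears it (a point fixed in the world has none). Each returns a list of dicts, best first, with "p" (0 to 1); they miss things now and then, are a little off and sometimes report something else, mostly with a low value. They report only what shows in the picture. A call takes as long as a camera call.
- find_in(camera, query): "rect" ([centre column, centre row, width, height] in pixels, round what is visible of it).
- regions_of(camera, query): "mask" (400x640 bool, what is visible of it) and "rect" ([centre column, centre row, width, height] in pixels, round what is visible of it).
- pinpoint(camera, query): "xy" ([column, row] in pixels: a listed point, or the origin of a listed thing).
The state is a dict: "time_s": time; "q": joint angles; "dq": joint speeds; "joint_efforts": joint torques, N m; "eef_pos": TCP position; "eef_rot": TCP orientation; "wrist_force": force on the tool from outside, world axes, zero at the start; "torque": the same for the moment, N m; "opening": opening from 0.0 (shut) to 1.0 (fully open).
Only numpy, scipy, OpenCV 4.12 (cv2) and the standard library are available. Lean on these libraries where they do the work, as an engineer would, in place of code of your own. Each camera call takes 0.05 s, during which the arm holds its last target.

TASK

Lay the long clay test bar flat between the fences of the press's tray, push the tray fully home under the plunger, and only then press the black knob right down to its stop, hold it there for a moment and let it spring back up. Leave the marked bar in the tray and the tray home, and leave the short bar and the glaze jar where they stand.

Things in the scene. Friction and masses are not known exactly. Their poses are not given: they have to be found in the camera images.
- press: Grey bench marking press, fixed to the table. Origin: on the table below the plunger's axis, z up, yaw varies. Base plate 12 mm thick, x -40 to 85, y -90 to 225 mm. The tray slides along its y on two rails (tops 20 mm up); a column at x 50 to 82, y -25 to 25 mm carries an arm over the origin (x -26 to 82, y -25 to 25, z 86 to 111 mm)
- nest (a point): Centre of the floor of the aluminium tray's nest, 22 mm above the table; moves with the tray, axes parallel to the press's. Inside 138 mm along y, 50 mm along x, with 8 mm high, 6 mm thick fences: one across each end, and a 20 mm long one at each corner of the long sides, which are otherwise open for fingers (98 mm; floor to x +-32 mm). A bar lies in it with its length along y, either way round
- lug (a point): Middle of the outer (+y) face of the upright push plate at the tray's outer end, 112 mm in +y and 18 mm in z from the nest's centre; the plate is 44 mm wide (x), 8 mm thick and its top is 58 mm above the table. Pushing this face towards -y of the press slides the tray home
- tray (a joint): Tray slide in m: 0 = fully home (nest under the plunger, against its stop), 0.13 = fully out along +y of the press. It starts 0.11 to 0.13 out, slides with about 1.5 N of friction and stays where it is left
- knob_top (a point): Middle of the flat top of the plunger's black mushroom knob (48 mm across, 24 mm high; top 166 mm above the table when up), moves with the plunger. Pressed straight down
- plunger (a joint): Plunger travel in m: 0 = up, 0.025 = down at its stop. A spring takes about 3 N to start and 11 N at the stop, and brings it back up when released. At the stop the rubber foot just meets the top of a bar that lies flat in the tray
- long_bar: The long terracotta test bar, 130 x 42 x 16 mm, 0.11 to 0.23 kg, lying flat on the table; origin at the centre of its underside, x along its length, z up. Easily gripped across its 42 mm width
- short_bar: The short terracotta test bar, 85 x 42 x 16 mm, lying flat on the table elsewhere, not to be used; origin at the centre of its underside, x along its length
- glaze_jar: Round screw-lid glaze jar, 61 mm across and 75 mm high, standing on the table as a bystander; origin at the centre of its underside

How it is judged:
By the outcome, as a careful person would: the job done as asked, in the order asked, and still so for the second after the job is handed in, with the robot touching nothing.
It also fails if it takes over 64 s, if anything falls off the work surface, if the arm or the gripper's body presses on something with over 40 N, if the wrist force passes 120 N, or if a joint passes its speed limit or range.

## Working session

There is one attempt and no reset: what is moved stays moved. The work goes in short steps, Python scripts to look and compute and a tool call to move; the robot and the scene stay as the last step left them, time stands still between calls to the robot, and variables do not carry over. Pictures are saved under pics/ and viewed, and the job is handed in when it is done.

Besides the shell and the picture viewer there is one more tool, called after "Emit:" by a JSON object that holds its "fn" and its "kwargs". apply_moves: Moves the arm, as the interface text tells. Its arguments: {"type":"object","properties":{"increments":{"type":"array","items":{"type":"object","properties":{"x":{"type":"number"},"y":{"type":"number"},"z":{"type":"number"},"ax":{"type":"number"},"ay":{"type":"number"},"az":{"type":"number"},"grip":{"type":"number"}}}}},"required":["increments"]}

```bash
mkdir -p pics; ls; python3 - <<'E'
from bench import ctrl, vision
import cv2
for n in ("scene","top"):
    im=vision.camera(n); cv2.imwrite(f"pics/{n}0.png",im[:,:,::-1])
    p=vision.camera_params(n); print(n,p)
print(ctrl.get_obs())
E
```

```text
pics
scene {'intrinsics': array([[379.96614693,   0.        , 323.01730898],
       [  0.        , 379.96614693, 200.90582686],
       [  0.        ,   0.        ,   1.        ]]), 'k1': -0.02332258737522765, 'R': array([[ 0.83140181, -0.55518209, -0.02332119],
       [-0.24192245, -0.32386496, -0.91465022],
       [ 0.5002445 ,  0.76608377, -0.40357292]]), 't': array([-0.40818066,  0.25788177,  0.9173701 ])}
top {'intrinsics': array([[476.87536378,   0.        , 322.91094947],
       [  0.        , 476.87536378, 199.739767  ],
       [  0.        ,   0.        ,   1.        ]]), 'k1': -0.12014916141046382, 'R': array([[ 0.00870121, -0.99971283,  0.02232802],
       [-0.98939193, -0.01184512, -0.14478709],
       [ 0.14500999, -0.02083134, -0.98921088]]), 't': array([0.02905265, 0.53257564, 1.29395485])}
{'time_s': 0.1, 'q': array([ 9.48670403e-01,  1.81493822e-01,  1.60791528e+00,  1.01786330e-07,
        1.35382439e+00, -2.06289555e-01]), 'dq': array([ 0.00099212, -0.00089754, -0.00175684, -0.0008354 ,  0.00043811,
        0.00179853]), 'joint_efforts': array([-7.66497706e-04, -4.45879662e+01, -3.52238989e+01, -3.99390237e-04,
        4.24835933e-03, -5.78458548e-05]), 'eef_pos': array([0.23197311, 0.52561746, 0.25545549]), 'eef_rot': array([-0.59223248,  0.59265327,  0.38547894, -0.38656019]), 'wrist_force': array([ 0.92633068,  0.57043572, -0.71140265]), 'torque': array([-0.00557828,  0.00883527,  0.02501035]), 'opening': 1.0022471480107646}
```

View pics/scene0.png

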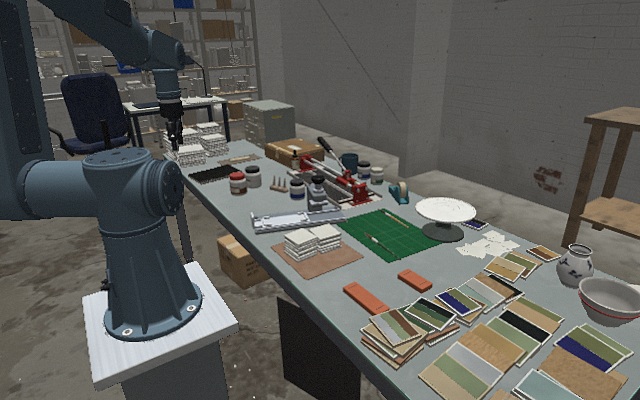

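View pics/top0.png

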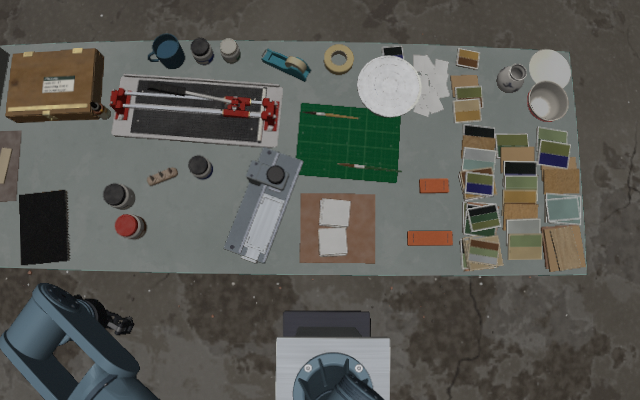

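The scene picture shows the press centre-left near (300,205) and the two bars at (366,298) and (414,280). In the top picture the knob is at (275,175), with the tray pulled out down-left to about (262,225). The long bar is at (430,238) and the short bar at (434,186). Next I'll measure them with the networks.

```bash
cat > h.py <<'E'
import numpy as np, cv2
from bench import ctrl, vision, find_in, regions_of, pinpoint
P={n:vision.camera_params(n) for n in("scene","top")}
def ray(n,uv):
    p=P[n];K=p["intrinsics"]
    d=np.array([p["k1"],0,0,0,0])
    s=cv2.undistortPoints(np.array([[uv]],float),K,d)[0,0]
    R=np.array(p["R"]);c=-R.T@p["t"]
    return c,R.T@np.array([s[0],s[1],1.])
def atz(n,uv,z):
    c,d=ray(n,uv); return c+d*(z-c[2])/d[2]
def tri(a,b):
    (c1,d1),(c2,d2)=ray("scene",a),ray("top",b)
    d1/=np.linalg.norm(d1);d2/=np.linalg.norm(d2)
    t=np.linalg.lstsq(np.c_[d1,-d2],c2-c1,rcond=None)[0]
    p,q=c1+t[0]*d1,c2+t[1]*d2
    return (p+q)/2,np.linalg.norm(p-q)
def proj(n,X):
    p=P[n]
    return cv2.projectPoints(np.array(X,float).reshape(-1,3),cv2.Rodrigues(np.array(p["R"]))[0],np.array(p["t"]),p["intrinsics"],np.array([p["k1"],0,0,0,0]))[0][:,0]
E
python3 - <<'E'
from h import *
np.set_printoptions(precision=4,suppress=True)
Z=dict(nest=.022,lug=.04,knob_top=.166,long_bar=0,short_bar=0,glaze_jar=0,press=0)
for q,z in Z.items():
    r={}
    for n in("scene","top"):
        L=pinpoint(n,q)[:2]
        for k in L: print(q,n,np.array(k["xy"]),round(k["p"],2),atz(n,k["xy"],z))
        if L:r[n]=L[0]["xy"]
    if len(r)==2: print("  tri",*tri(r["scene"],r["top"]))
for q in("long_bar","tray"):
    for k in regions_of("top",q)[:2]:
        m=k["mask"].astype(np.uint8); c=max(cv2.findContours(m,0,1)[0],key=cv2.contourArea)
        rr=cv2.minAreaRect(c); b=cv2.boxPoints(rr); print(q,k["p"],rr); print(np.array([atz("top",x,.016 if q=="long_bar" else .022) for x in b]))
E
```

```text
nest scene [288.6 217.8] 0.66 [0.4811 0.1963 0.022 ]
nest top [263.8 222.6] 0.56 [0.4678 0.1996 0.022 ]
nest top [432.6 185.3] 0.19 [ 0.5804 -0.2809  0.022 ]
  tri [0.4737 0.1966 0.0232] 0.013324151011330826
lug scene [252.  218.3] 0.95 [0.3638 0.233  0.04  ]
lug scene [413.9 285.6] 0.69 [ 0.5284 -0.3373  0.04  ]
lug top [249.7 256.9] 0.97 [0.371  0.2343 0.04  ]
  tri [0.3682 0.2357 0.0379] 0.006220119518490446
knob_top scene [317.6 176.1] 0.64 [0.5748 0.1508 0.166 ]
knob_top top [271.  173.6] 0.87 [0.5791 0.1698 0.166 ]
  tri [0.5832 0.1692 0.1583] 0.0056089667457301295
long_bar scene [364.8 299.6] 0.8 [ 0.4327 -0.2711  0.    ]
long_bar top [429.4 239. ] 0.89 [ 0.4275 -0.2735  0.    ]
  tri [ 0.4286 -0.2736  0.0031] 0.0030777145590591844
short_bar scene [414.8 282.7] 0.75 [ 0.5815 -0.2934  0.    ]
short_bar top [430.9 187.9] 0.79 [ 0.5766 -0.2813  0.    ]
  tri [ 0.582  -0.2863 -0.0058] 0.01076765951925737
glaze_jar scene [299.7 200. ] 0.82 [0.6138 0.3488 0.    ]
glaze_jar top [247.8 260.3] 0.67 [0.3623 0.2446 0.    ]
glaze_jar top [208.  171.3] 0.56 [0.6174 0.3686 0.    ]
  tri [0.4304 0.1884 0.1052] 0.162927361939406
press scene [319.3 219.4] 0.67 [0.5827 0.1608 0.    ]
press top [277.8 185.6] 0.61 [0.5776 0.1643 0.    ]
  tri [ 0.5804  0.1629 -0.0007] 0.006111909998371903
long_bar 0.89 ((429.5, 238.0), (44.99999237060547, 13.999998092651367), -0.0)
[[ 0.4091 -0.2048  0.016 ]
 [ 0.4487 -0.2054  0.016 ]
 [ 0.4496 -0.3358  0.016 ]
 [ 0.4097 -0.3348  0.016 ]]
tray 0.56 ((262.1029357910156, 228.38067626953125), (23.235153198242188, 68.13666534423828), 21.124719619750977)
[[0.3736 0.2666 0.022 ]
 [0.5536 0.2026 0.022 ]
 [0.5304 0.1407 0.022 ]
 [0.3512 0.2056 0.022 ]]
```

```bash
cat > ov.py <<'E'
from h import *
import sys
def box(x0,x1,y0,y1,z0,z1):
    c=np.array([[x,y,z] for x in(x0,x1) for y in(y0,y1) for z in(z0,z1)])/1000.
    e=[(i,j) for i in range(8) for j in range(i) if bin(i^j).count("1")==1]
    return c,e
def draw(n,ox,oy,yaw,s,crop,sc,out,plain=False,tr=True):
    im=cv2.imread(f"pics/{n}0.png") if isinstance(plain,bool) else plain
    x0,y0,w,h=crop
    im=cv2.resize(im[y0:y0+h,x0:x0+w],None,fx=sc,fy=sc,interpolation=cv2.INTER_CUBIC)
    R=np.array([[np.cos(yaw),-np.sin(yaw),0],[np.sin(yaw),np.cos(yaw),0],[0,0,1]])
    S=s*1000
    B=[(box(-40,85,-90,225,0,12),(0,255,255)),(box(-26,82,-25,25,86,111),(255,255,0)),
       (box(-22,22,S+104,S+112,22,58),(0,0,255)),(box(-25,25,S-69,S+69,22,30),(0,255,0))]
    for (c,e),col in B:
        p=(proj(n,c@R.T+[ox,oy,0])-[x0-.5,y0-.5])*sc
        for i,j in e: cv2.line(im,tuple(map(int,p[i])),tuple(map(int,p[j])),col,1,cv2.LINE_AA)
    t=np.linspace(0,2*np.pi,40); k=np.c_[.024*np.cos(t),.024*np.sin(t),0*t+.166]+[ox,oy,0]
    p=(proj(n,k)-[x0-.5,y0-.5])*sc
    cv2.polylines(im,[p.astype(int)],True,(255,0,255),1,cv2.LINE_AA)
    cv2.imwrite(out,im)
E
cat > a.py <<'E'
from ov import *
ox,oy,yaw,s=map(float,sys.argv[1:5]);t=sys.argv[5]
draw("top",ox,oy,yaw,s,(210,140,110,130),5,f"pics/ot{t}.png")
draw("scene",ox,oy,yaw,s,(235,160,130,85),6,f"pics/os{t}.png")
E
python3 a.py 0.58 0.166 1.255 0.115 1
python3 - <<'E'
import cv2
im=cv2.imread("pics/top0.png")[140:270,210:320]
cv2.imwrite("pics/cropt.png",cv2.resize(im,None,fx=4.6,fy=4.6,interpolation=2))
im=cv2.imread("pics/scene0.png")[160:245,235:365]
cv2.imwrite("pics/crops.png",cv2.resize(im,None,fx=6,fy=6,interpolation=2))
E
sed -i 's/,5,f"pics\/ot/,4.6,f"pics\/ot/' a.py; python3 a.py 0.58 0.166 1.255 0.115 1
```

```text
(no output)
```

View pics/ot1.png

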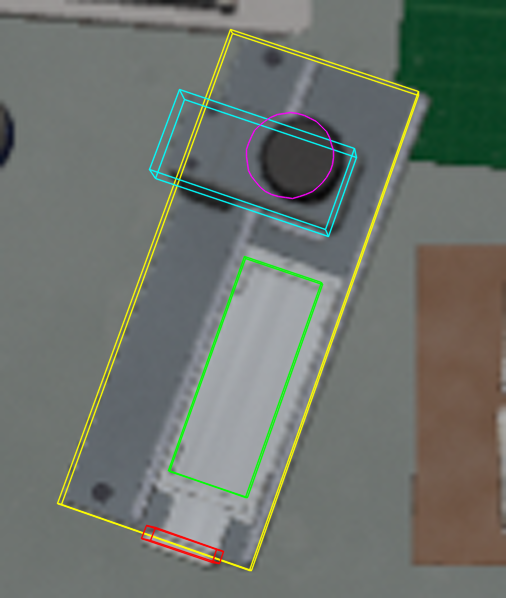

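View pics/os1.png

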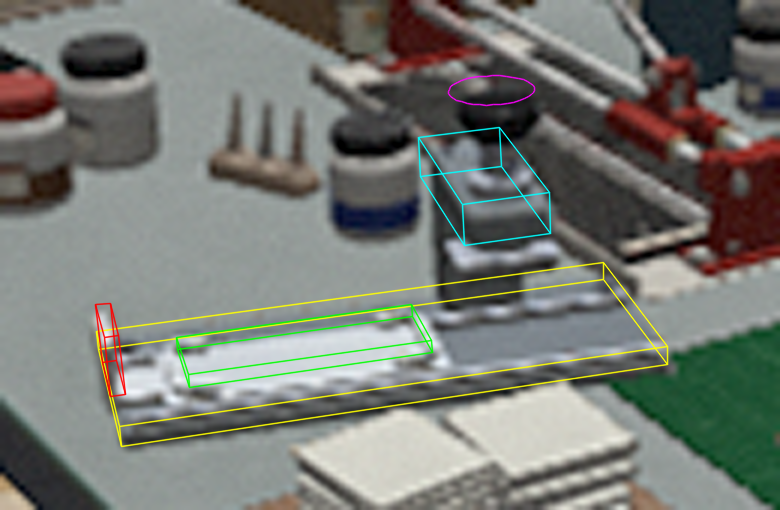

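View pics/crops.png

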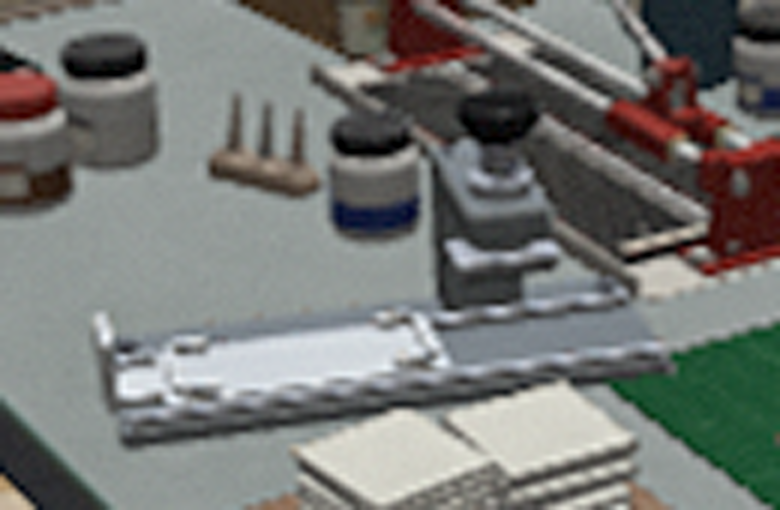

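```bash
python3 a.py 0.577 0.161 1.248 0.114 2
```

```text
(no output)
```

View pics/ot2.png

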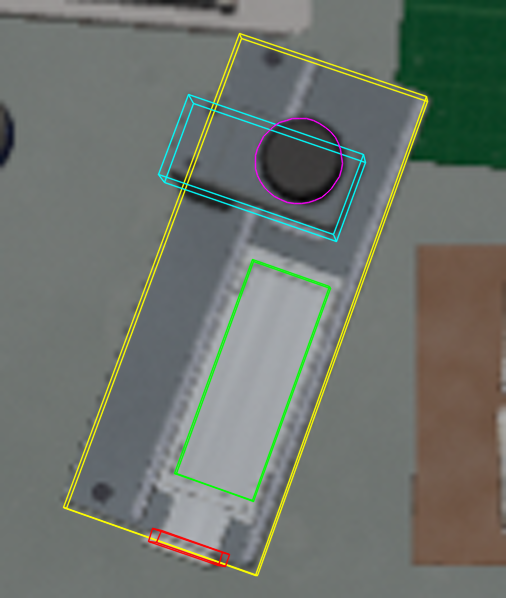

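View pics/os2.png

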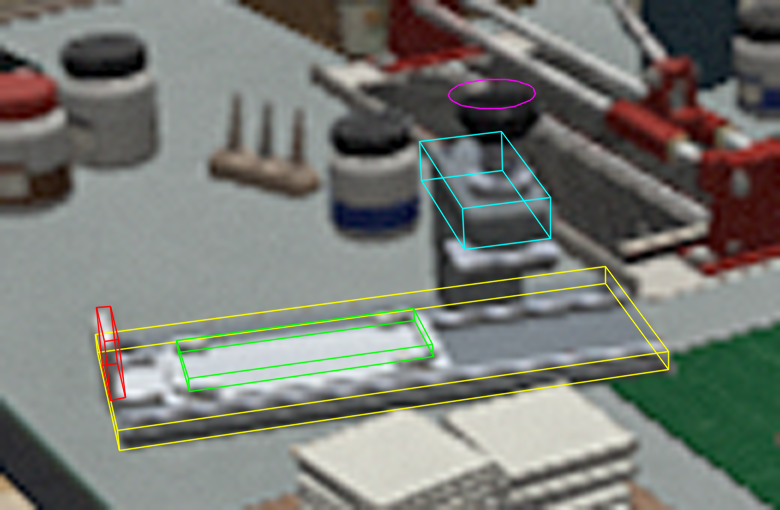

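View pics/cropt.png

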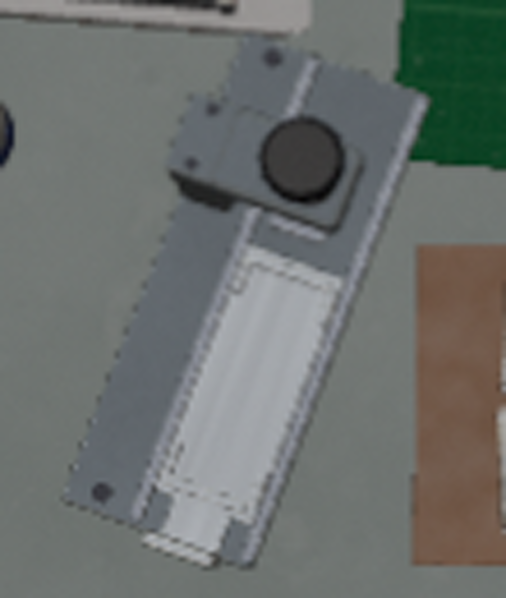

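```bash
python3 - <<'E'
import cv2,numpy as np
im=cv2.imread("pics/top0.png")
def z(x0,y0,w,h,s,o):
    c=cv2.resize(im[y0:y0+h,x0:x0+w],None,fx=s,fy=s,interpolation=cv2.INTER_CUBIC)
    c=np.clip((c.astype(float)-50)*1.6,0,255).astype(np.uint8)
    for i in range(0,w,5): cv2.putText(c,str(x0+i),(i*s,8),0,.3,(0,255,255),1); cv2.line(c,(i*s+s//2,10),(i*s+s//2,14),(0,255,255),1)
    for i in range(0,h,5): cv2.putText(c,str(y0+i),(0,i*s+s//2+3),0,.3,(0,255,255),1)
    cv2.imwrite(o,c)
z(220,215,60,50,12,"pics/z1.png")
z(240,145,65,60,10,"pics/z2.png")
E
```

```text
(no output)
```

View pics/z1.png

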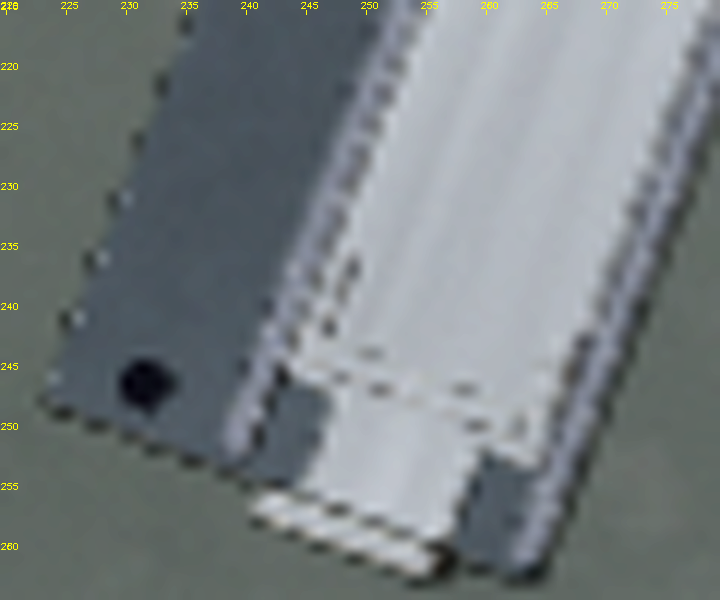

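View pics/z2.png

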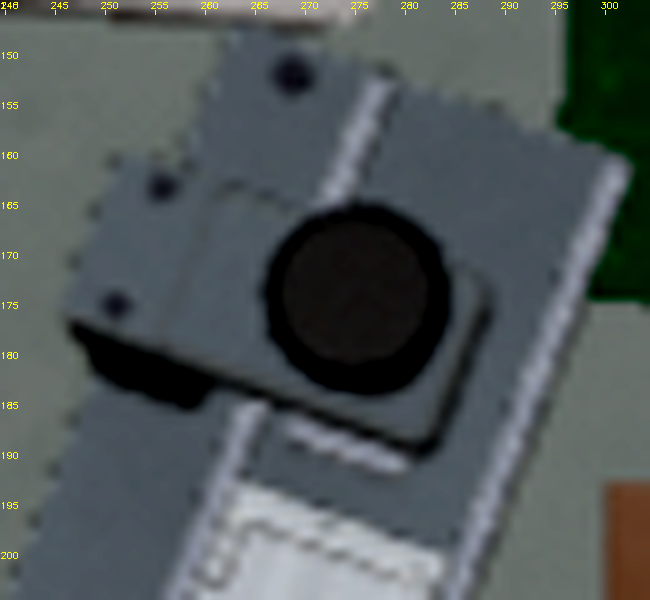

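```bash
cat > fit.py <<'E'
from h import *
from scipy.optimize import least_squares
np.set_printoptions(precision=4,suppress=True)
T=[((85,225,12),0,(223.3,248)),((-40,225,12),0,(264.3,262.5)),((-40,-90,12),0,(302.5,160.0)),((85,-90,12),0,(263.3,147.5)),((0,0,162),0,(275.15,174.2)),
 ((32,-75,26),1,(263.5,192.5)),((-32,-75,26),1,(283.5,200)),((22,112,58),1,(240.4,257.3)),((-22,112,58),1,(255.6,262.6)),((22,104,58),1,(241.7,255.2)),((-22,104,58),1,(256.7,260.3))]
def c2(x,y): return ((x+.5)/6-.5+235,(y+.5)/6-.5+160)
S=[((-40,225,12),0,c2(118,428)),((-40,-90,12),0,c2(668,358)),((0,0,166),0,c2(500,102)),((-26,25,111),0,c2(465,210)),((-26,-25,111),0,c2(550,205)),((22,112,58),1,c2(97,317)),((-32,-75,26),1,c2(445,358))]
def f(v,full=False):
    ox,oy,yaw,s=v[:4]; R=np.array([[np.cos(yaw),-np.sin(yaw),0],[np.sin(yaw),np.cos(yaw),0],[0,0,1]]);r=[]
    for n,L,o,w in(("top",T,v[4:6],1),("scene",S,v[6:8],.6)):
        X=np.array([np.array(p)+[0,s*1000*k,0] for p,k,_ in L])/1000
        r.append((proj(n,X@R.T+[ox,oy,0])+o-np.array([q for *_,q in L]))*w)
    if full: return r
    return np.r_[np.vstack(r).ravel(), np.array(v[4:])/0.7]
r=least_squares(f,[.577,.161,1.25,.116,0,0,0,0],loss="soft_l1")
print(r.x); [print(q) for q in f(r.x,True)]
E
python3 fit.py
```

```text
[ 0.5788  0.1594  1.233   0.1174 -0.0806 -0.0942 -0.0048  0.5377]
[[-0.48    0.2047]
 [-0.0107  1.1084]
 [ 0.6189  0.203 ]
 [-0.6164 -1.7166]
 [-0.0367 -0.2077]
 [-0.6053  1.0468]
 [ 0.616   1.2381]
 [ 0.2619 -0.2997]
 [ 0.2131  0.0235]
 [ 0.016  -0.9794]
 [ 0.1596 -0.465 ]]
[[ 0.1472  0.3006]
 [ 0.4255 -0.2664]
 [-0.4396 -0.5473]
 [ 0.0516  0.0756]
 [ 0.3228 -0.4778]
 [-0.3007 -0.7941]
 [-0.1927 -0.0232]]
```

```bash
python3 a.py 0.5788 0.1594 1.235 0.1185 3
```

```text
(no output)
```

View pics/ot3.png

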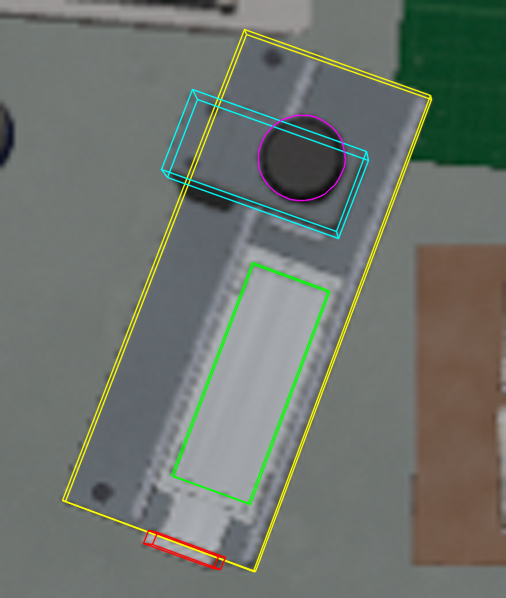

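View pics/os3.png

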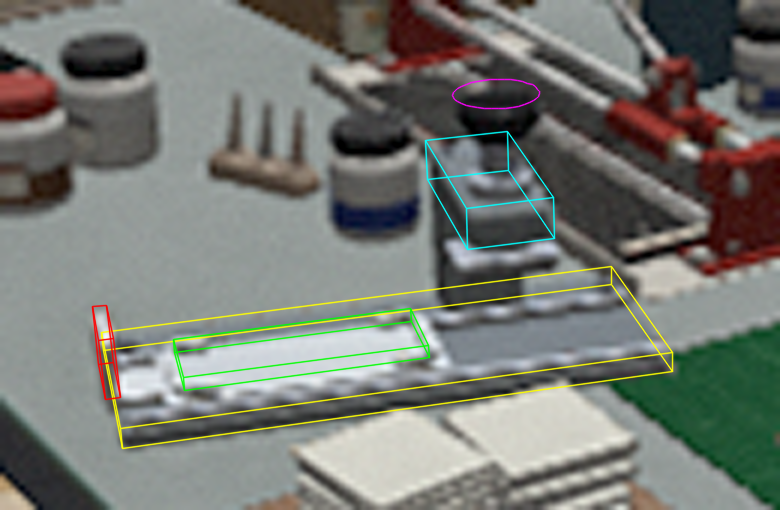

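```bash
cat >> h.py <<'E'
from scipy.spatial.transform import Rotation as Ro
def pose():
    o=ctrl.get_obs(); w,x,y,z=o["eef_rot"]; return np.array(o["eef_pos"]),Ro.from_quat([x,y,z,w]),o
def rel(pos,yaw):
    """target: tool z down, tool x along world yaw (mod pi, nearest)"""
    p,R,o=pose(); best=None
    for y in(yaw,yaw+np.pi):
        x=np.array([np.cos(y),np.sin(y),0]);zz=np.array([0,0,-1.])
        T=Ro.from_matrix(np.c_[x,np.cross(zz,x),zz]); rv=(R.inv()*T).as_rotvec()
        print("shift cm",np.round(R.inv().apply(np.array(pos)-p)*100,2),"rotvec",np.round(rv,3))
def st():
    p,R,o=pose(); M=R.as_matrix()
    print("t",o["time_s"],"pos",p.round(4),"q",np.round(o["q"],3),"F",o["wrist_force"].round(1),"op",round(o["opening"],3),"xyaw",np.arctan2(M[1,0],M[0,0]).round(3),"tz",M[:,2].round(3))
E
python3 - <<'E'
from h import *
np.set_printoptions(precision=4,suppress=True)
st()
im=cv2.imread("pics/top0.png").astype(float)[215:260,395:465]
w=np.clip((im[:,:,2]-im[:,:,0]-40)/100,0,1); 
big=cv2.resize(w,None,fx=8,fy=8,interpolation=2)
m=(big>.5*np.median(w[w>.5])).astype(np.uint8)
c=max(cv2.findContours(m,0,1)[0],key=cv2.contourArea)
r=cv2.minAreaRect(c);print(r)
b=(cv2.boxPoints(r)+.5)/8-.5+[395,215]
X=np.array([atz("top",x,.016) for x in b]);print(X,X.mean(0),[np.linalg.norm(X[i]-X[i-1]) for i in range(4)])
cv2.imwrite("pics/bar.png",cv2.resize(cv2.imread("pics/top0.png")[215:260,395:465],None,fx=8,fy=8,interpolation=2))
rel([X.mean(0)[0],X.mean(0)[1],.15],0.0)
E
```

```text
t 0.9 pos [0.2322 0.526  0.2563] q [ 0.949  0.181  1.607  0.     1.354 -0.206] F [ 0.3  0.5 -0. ] op 0.997 xyaw 1.155 tz [-0.915  0.404  0.   ]
((282.5, 184.0), (112.0, 359.0), 90.0)
[[ 0.45   -0.2066  0.016 ]
 [ 0.4509 -0.3368  0.016 ]
 [ 0.4109 -0.3357  0.016 ]
 [ 0.4103 -0.2061  0.016 ]] [ 0.4305 -0.2713  0.016 ] [np.float64(0.039695873412559056), np.float64(0.13011481275726716), np.float64(0.04000236505798398), np.float64(0.1296275010896926)]
shift cm [-64.93  10.63 -50.34] rotvec [-1.378  0.898  0.898]
shift cm [-64.93  10.63 -50.34] rotvec [-0.983 -1.509 -1.508]
```

View pics/bar.png

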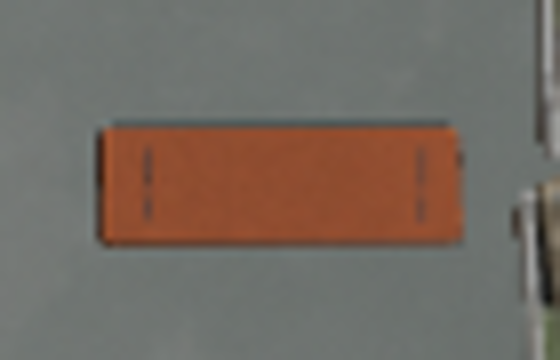

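```bash
sed -i 's/T=Ro.from_matrix(np.c_\[x,np.cross(zz,x),zz\])/T=Ro.from_matrix(np.c_[x,zz,np.cross(x,zz)])/; s/"tz",M\[:,2\]/"ty",M[:,1]/' h.py
python3 - <<'E'
from h import *
st(); rel([.4303,-.2713,.16],-0.004)
E
```

```text
t 0.9 pos [0.2322 0.526  0.2563] q [ 0.949  0.181  1.607  0.     1.354 -0.206] F [ 0.3  0.5 -0. ] op 0.997 xyaw 1.155 ty [-0.  0. -1.]
shift cm [-64.94   9.63 -50.32] rotvec [-0.     1.159  0.   ]
shift cm [-64.94   9.63 -50.32] rotvec [ 0.    -1.983  0.   ]
```

Emit:
{"fn": "apply_moves", "kwargs": {"increments": [{"x":-30,"z":-20,"y":2,"ay":0.5},{"x":-30,"z":-20,"y":2,"ay":0.5},{"x":-30,"z":-20,"y":2,"ay":0.5},{"x":-30,"z":-20,"y":2,"ay":0.5},{"x":-30,"z":-20,"y":2,"ay":0.5},{"x":-64.9,"z":-50.3,"y":8,"ay":1.159},{"x":-64.9,"z":-50.3,"y":8,"ay":1.159},{"x":-64.9,"z":-50.3,"y":8,"ay":1.159},{"x":-64.9,"z":-50.3,"y":8,"ay":1.159},{"x":-64.9,"z":-50.3,"y":8,"ay":1.159},{"x":-64.9,"z":-50.3,"y":8,"ay":1.159},{"x":-64.9,"z":-50.3,"y":8,"ay":1.159}]}}

```text
invalid input
```

```bash
python3 - <<'E'
from h import *
st(); rel([.4303,-.2713,.09],-0.004)
E
```

```text
t 0.9 pos [0.2322 0.526  0.2563] q [ 0.949  0.181  1.607  0.     1.354 -0.206] F [ 0.3  0.5 -0. ] op 0.997 xyaw 1.155 ty [-0.  0. -1.]
shift cm [-64.94  16.63 -50.32] rotvec [-0.     1.159  0.   ]
shift cm [-64.94  16.63 -50.32] rotvec [ 0.    -1.983  0.   ]
```

Emit:
{"fn": "apply_moves", "kwargs": {"increments": [{"x":-30,"y":2,"z":-20,"ax":0,"ay":0.5,"az":0,"grip":0},{"x":-30,"y":2,"z":-20,"ax":0,"ay":0.5,"az":0,"grip":0},{"x":-30,"y":2,"z":-20,"ax":0,"ay":0.5,"az":0,"grip":0},{"x":-30,"y":2,"z":-20,"ax":0,"ay":0.5,"az":0,"grip":0},{"x":-30,"y":2,"z":-20,"ax":0,"ay":0.5,"az":0,"grip":0},{"x":-64.9,"y":8,"z":-50.3,"ax":0,"ay":1.159,"az":0,"grip":0},{"x":-64.9,"y":8,"z":-50.3,"ax":0,"ay":1.159,"az":0,"grip":0},{"x":-64.9,"y":8,"z":-50.3,"ax":0,"ay":1.159,"az":0,"grip":0},{"x":-64.9,"y":8,"z":-50.3,"ax":0,"ay":1.159,"az":0,"grip":0},{"x":-64.9,"y":8,"z":-50.3,"ax":0,"ay":1.159,"az":0,"grip":0},{"x":-64.9,"y":8,"z":-50.3,"ax":0,"ay":1.159,"az":0,"grip":0},{"x":-64.9,"y":8,"z":-50.3,"ax":0,"ay":1.159,"az":0,"grip":0}]}}

```text
time_s: 2.4
eef_pos: [0.4091, -0.2003, 0.1857]
eef_rot: [-0.707, 0.707, -0.001, 0.002]
wrist_force: [0.4, 0.7, 1.0]
opening: 1.001
```

```bash
python3 - <<'E'
from h import *
st(); rel([.4303,-.2713,.09],-0.004)
E
```

```text
t 2.4 pos [ 0.4091 -0.2003  0.1857] q [-0.717 -0.012  1.967  0.     1.186 -0.712] F [0.4 0.7 1. ] op 1.001 xyaw -0.005 ty [ 0.001 -0.001 -1.   ]
shift cm [ 2.15  9.58 -7.09] rotvec [ 0.001 -0.001  0.001]
shift cm [ 2.15  9.58 -7.09] rotvec [-2.000e-03  3.141e+00  1.000e-03]
```

Emit:
{"fn": "apply_moves", "kwargs": {"increments": [{"x":2.15,"y":9,"z":-7.1,"ax":0,"ay":0,"az":0,"grip":0},{"x":2.15,"y":9,"z":-7.1,"ax":0,"ay":0,"az":0,"grip":0},{"x":2.15,"y":12,"z":-7.1,"ax":0,"ay":0,"az":0,"grip":0},{"x":2.15,"y":14,"z":-7.1,"ax":0,"ay":0,"az":0,"grip":0},{"x":2.15,"y":14,"z":-7.1,"ax":0,"ay":0,"az":0,"grip":0},{"x":2.15,"y":14,"z":-7.1,"ax":0,"ay":0,"az":0,"grip":0}]}}

```text
time_s: 3.15
eef_pos: [0.4308, -0.2718, 0.0466]
eef_rot: [-0.707, 0.708, -0.001, 0.002]
wrist_force: [-0.2, -0.6, 0.3]
opening: 0.998
```

```bash
python3 - <<'E'
from h import *
st(); rel([.4303,-.2713,.027],-0.004)
for n,c in(("top",(390,200,90,70)),("scene",(320,220,110,90))):
    im=vision.camera(n)[:,:,::-1]; x,y,w,h=c
    cv2.imwrite(f"pics/{n}1.png",cv2.resize(im[y:y+h,x:x+w],None,fx=6,fy=6,interpolation=2))
E
```

```text
t 3.15 pos [ 0.4308 -0.2718  0.0466] q [-0.796  0.337  1.904  0.     0.899 -0.792] F [-0.2 -0.6  0.3] op 0.998 xyaw -0.005 ty [ 0.002 -0.001 -1.   ]
shift cm [-0.06  1.96  0.06] rotvec [ 0.001 -0.001  0.002]
shift cm [-0.06  1.96  0.06] rotvec [-3.000e-03  3.141e+00  2.000e-03]
```

View pics/scene1.png

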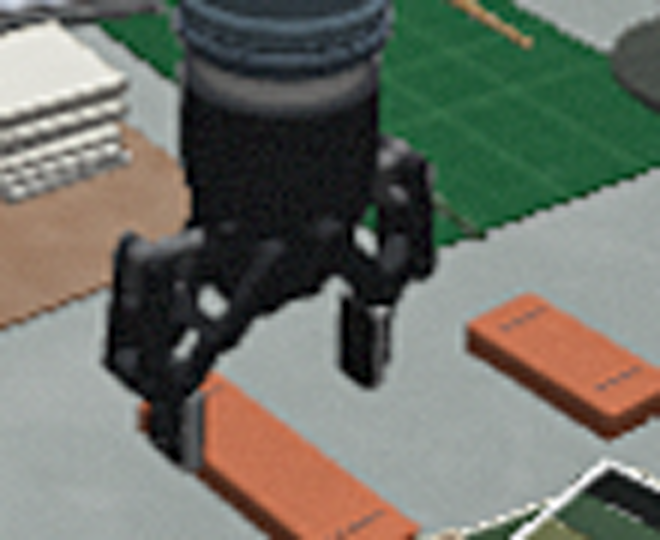

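View pics/top1.png

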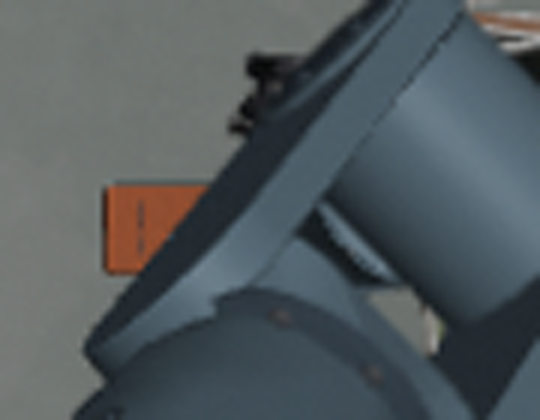

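```bash
python3 - <<'E'
from h import *
np.set_printoptions(precision=1,suppress=True)
for X in([.388,-.272,.034],[.473,-.272,.034],[.41,-.206,.016],[.45,-.206,.016],[.41,-.336,.016]): print(X,(proj("scene",X)-[320,220])*6)
E
```

```text
[0.388, -0.272, 0.034] [[183.5 451.1]]
[0.473, -0.272, 0.034] [[348.6 375. ]]
[0.41, -0.206, 0.016] [[129.1 386.3]]
[0.45, -0.206, 0.016] [[204.2 353.6]]
[0.41, -0.336, 0.016] [[332.9 555.2]]
```

```bash
python3 - <<'E'
from h import *
im=cv2.imread("pics/scene0.png"); x,y,w,h=330,270,80,60
c=cv2.resize(im[y:y+h,x:x+w],None,fx=8,fy=8,interpolation=2)
Y=-.2713;X0=.4303
for z,col in((.016,(0,255,0)),(0,(255,255,0))):
    P_=np.array([[X0+a,Y+b,z] for a,b in((-.021,-.065),(.021,-.065),(.021,.065),(-.021,.065))])
    p=((proj("scene",P_)-[x,y]+.5)*8).astype(int); cv2.polylines(c,[p],True,col,1)
cv2.imwrite("pics/sb.png",c)
E
```

```text
(no output)
```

View pics/sb.png

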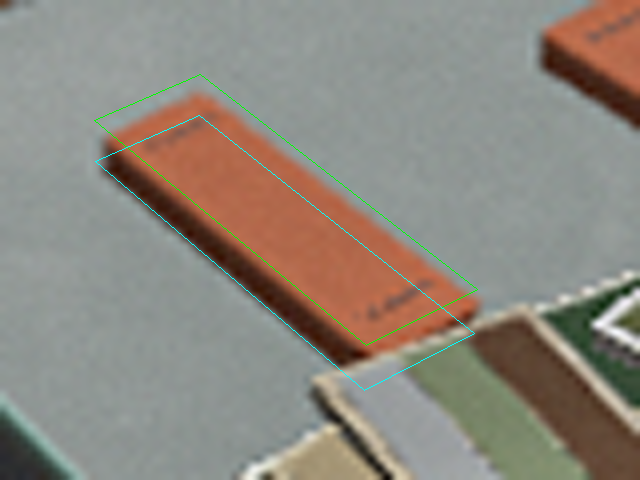

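Emit:
{"fn": "apply_moves", "kwargs": {"increments": [{"x":-0.1,"y":2.15,"z":0.15,"ax":0,"ay":0,"az":0,"grip":0},{"x":-0.1,"y":2.15,"z":0.15,"ax":0,"ay":0,"az":0,"grip":0},{"x":-0.1,"y":2.15,"z":0.15,"ax":0,"ay":0,"az":0,"grip":0.3},{"x":-0.1,"y":2.15,"z":0.15,"ax":0,"ay":0,"az":0,"grip":0.7},{"x":-0.1,"y":2.15,"z":0.15,"ax":0,"ay":0,"az":0,"grip":0.7},{"x":-0.1,"y":2.15,"z":0.15,"ax":0,"ay":0,"az":0,"grip":0.7},{"x":-0.1,"y":2.15,"z":0.15,"ax":0,"ay":0,"az":0,"grip":0.7},{"x":-0.1,"y":2.15,"z":0.15,"ax":0,"ay":0,"az":0,"grip":0.7}]}}

```text
time_s: 4.25
eef_pos: [0.4309, -0.2713, 0.0267]
eef_rot: [-0.706, 0.708, -0.0, 0.003]
wrist_force: [-1.1, 0.5, 5.6]
opening: 0.475
```

Emit:
{"fn": "apply_moves", "kwargs": {"increments": [{"x":0,"y":-4,"z":0,"ax":0,"ay":0,"az":0,"grip":0.7},{"x":0,"y":-9,"z":0,"ax":0,"ay":0,"az":0,"grip":0.7},{"x":0,"y":-16,"z":0,"ax":0,"ay":0,"az":0,"grip":0.7},{"x":0,"y":-16,"z":0,"ax":0,"ay":0,"az":0,"grip":0.7},{"x":0,"y":-16,"z":0,"ax":0,"ay":0,"az":0,"grip":0.7}]}}

```text
time_s: 4.88
eef_pos: [0.4302, -0.2706, 0.1867]
eef_rot: [-0.706, 0.709, -0.0, 0.003]
wrist_force: [0.3, -0.4, -2.2]
opening: 0.478
```

```bash
python3 - <<'E'
from h import *
st()
im=vision.camera("scene")[:,:,::-1]; cv2.imwrite("pics/scene2f.png",im);x,y,w,h=300,150,130,100
cv2.imwrite("pics/scene2.png",cv2.resize(im[y:y+h,x:x+w],None,fx=6,fy=6,interpolation=2))
p,R,o=pose()
cx,cy=.467,.199
rel([cx,cy,p[2]],1.237)
E
```

```text
t 4.875 pos [ 0.4302 -0.2706  0.1867] q [-0.796  0.104  1.843  0.     1.188 -0.791] F [ 0.3 -0.4 -2.2] op 0.478 xyaw -0.005 ty [ 0.004 -0.004 -1.   ]
shift cm [ 3.53 -0.09 46.92] rotvec [ 3.000e-03 -1.242e+00  1.000e-03]
shift cm [ 3.53 -0.09 46.92] rotvec [-1.0e-03  1.9e+00  4.0e-03]
```

View pics/scene2.png

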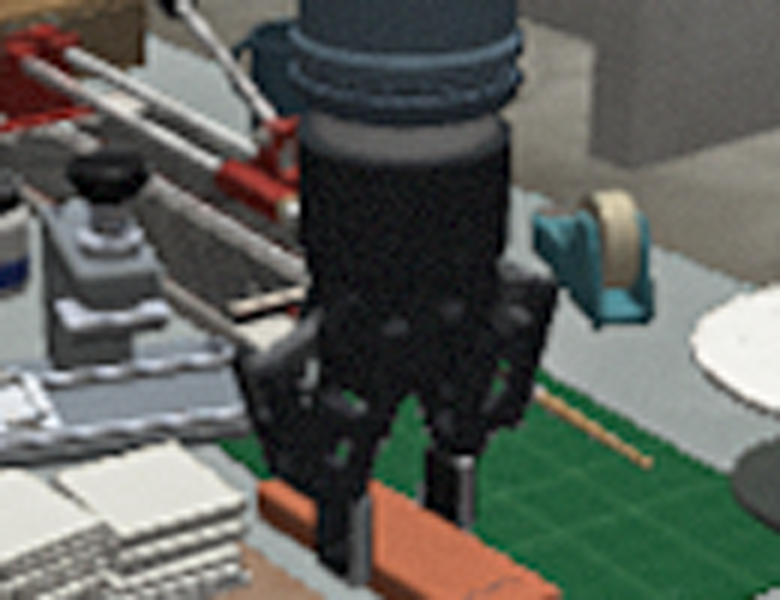

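Emit:
{"fn": "apply_moves", "kwargs": {"increments": [{"x":3.5,"y":0,"z":46.9,"ax":0,"ay":-1.242,"az":0,"grip":0.7},{"x":3.5,"y":0,"z":46.9,"ax":0,"ay":-1.242,"az":0,"grip":0.7},{"x":3.5,"y":0,"z":46.9,"ax":0,"ay":-1.242,"az":0,"grip":0.7},{"x":3.5,"y":0,"z":46.9,"ax":0,"ay":-1.242,"az":0,"grip":0.7},{"x":3.5,"y":0,"z":46.9,"ax":0,"ay":-1.242,"az":0,"grip":0.7},{"x":3.5,"y":0,"z":46.9,"ax":0,"ay":-1.242,"az":0,"grip":0.7},{"x":3.5,"y":0,"z":46.9,"ax":0,"ay":-1.242,"az":0,"grip":0.7},{"x":3.5,"y":0,"z":46.9,"ax":0,"ay":-1.242,"az":0,"grip":0.7},{"x":3.5,"y":0,"z":46.9,"ax":0,"ay":-1.242,"az":0,"grip":0.7},{"x":3.5,"y":0,"z":46.9,"ax":0,"ay":-1.242,"az":0,"grip":0.7},{"x":3.5,"y":0,"z":46.9,"ax":0,"ay":-1.242,"az":0,"grip":0.7}]}}

```text
time_s: 6.3
eef_pos: [0.4663, 0.1977, 0.1836]
eef_rot: [-0.575, 0.577, 0.409, -0.41]
wrist_force: [0.6, 0.2, -1.5]
opening: 0.47
```

```bash
python3 - <<'E'
from h import *
st()
rel([.467,.199,.1],1.237)
E
```

```text
t 6.3 pos [0.4663 0.1977 0.1836] q [ 0.168  0.108  1.845 -0.003  1.188 -1.067] F [ 0.6  0.2 -1.5] op 0.47 xyaw 1.236 ty [ 0.001 -0.003 -1.   ]
shift cm [ 0.17  8.36 -0.01] rotvec [ 0.002 -0.001 -0.002]
shift cm [ 0.17  8.36 -0.01] rotvec [3.00e-03 3.14e+00 3.00e-03]
```

Lower to about 2.5 cm above seating height, then look.

Emit:
{"fn": "apply_moves", "kwargs": {"increments": [{"x":0.15,"y":6,"z":0,"ax":0,"ay":0,"az":0,"grip":0.7},{"x":0.15,"y":10.8,"z":0,"ax":0,"ay":0,"az":0,"grip":0.7},{"x":0.15,"y":10.8,"z":0,"ax":0,"ay":0,"az":0,"grip":0.7},{"x":0.15,"y":10.8,"z":0,"ax":0,"ay":0,"az":0,"grip":0.7}]}}

```text
time_s: 6.8
eef_pos: [0.4682, 0.1984, 0.0772]
eef_rot: [-0.575, 0.578, 0.41, -0.409]
wrist_force: [1.5, 0.6, -0.7]
opening: 0.478
```

```bash
cat > look.py <<'E'
from ov import *
ox,oy,yaw,s=map(float,sys.argv[1:5]);t=sys.argv[5]; gap=float(sys.argv[6]) if len(sys.argv)>6 else 0
st()
for n,cr,sc in(("top",(210,140,110,130),4.6),("scene",(235,160,130,85),6)):
    im=vision.camera(n)[:,:,::-1].copy(); cv2.imwrite(f"pics/raw{n}{t}.png",im)
    x,y,w,h=cr; cv2.imwrite(f"pics/c{n}{t}.png",cv2.resize(im[y:y+h,x:x+w],None,fx=sc,fy=sc,interpolation=2))
    draw(n,ox,oy,yaw,s,cr,sc,f"pics/o{n}{t}.png",plain=im)
E
python3 look.py .5785 .160 1.237 .118 4
```

```text
t 6.8 pos [0.4682 0.1984 0.0772] q [ 0.169  0.278  1.9   -0.003  0.962 -1.064] F [ 1.5  0.6 -0.7] op 0.478 xyaw 1.235 ty [ 0.003 -0.002 -1.   ]
```

View pics/cscene4.png

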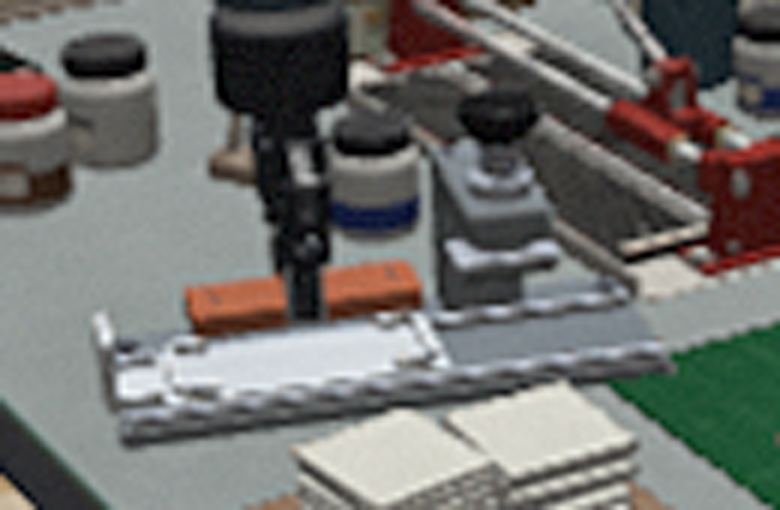

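View pics/ctop4.png

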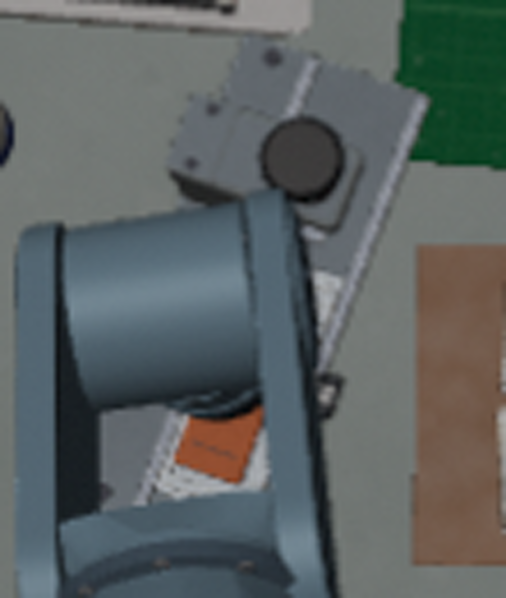

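```bash
python3 - <<'E'
from h import *
np.set_printoptions(precision=2,suppress=True)
o=np.array([.4682,.1984]);yaw=1.236
R=np.array([[np.cos(yaw),-np.sin(yaw)],[np.sin(yaw),np.cos(yaw)]])
def pr(n,l,z):
    X=np.r_[R@(np.array(l)/1000)+o,z]; org,s=((210,140),4.6) if n=="top" else ((235,160),6)
    return (proj(n,X)[0]-org+.5)*s-.5
print("top",pr("top",(21,65),.0665),pr("top",(-21,65),.0665))
for l in((-21,65),(-21,-65)): print("scene",l,"bottom",pr("scene",l,.0505),"top",pr("scene",l,.0665))
# inverse: bar end corners seen
for uv in((175,462),(240,483)):
    X=atz("top",(np.array(uv)+.5)/4.6-.5+[210,140],.0665); print(uv,R.T@(X[:2]-o)*1000)
# tray end fence corners inside view
E
python3 - <<'E'
import cv2
im=cv2.imread("pics/rawtop4.png")[215:265,225:285];cv2.imwrite("pics/z4t.png",cv2.resize(im,None,fx=12,fy=12,interpolation=2))
im=cv2.imread("pics/rawscene4.png")[195:235,250:320];cv2.imwrite("pics/z4s.png",cv2.resize(im,None,fx=11,fy=11,interpolation=2))
E
```

```text
top [171.47 465.25] [238.3  489.67]
scene (-21, 65) bottom [188.21 339.42] top [185.75 313.09]
scene (-21, -65) bottom [419.96 309.12] top [418.73 283.22]
(175, 462) [19.72 62.51]
(240, 483) [-20.57  61.  ]
```

View pics/z4t.png

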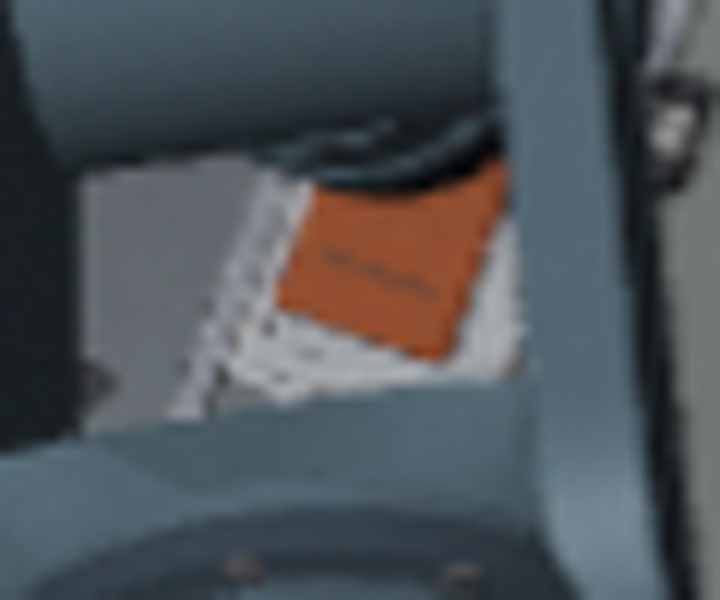

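View pics/z4s.png

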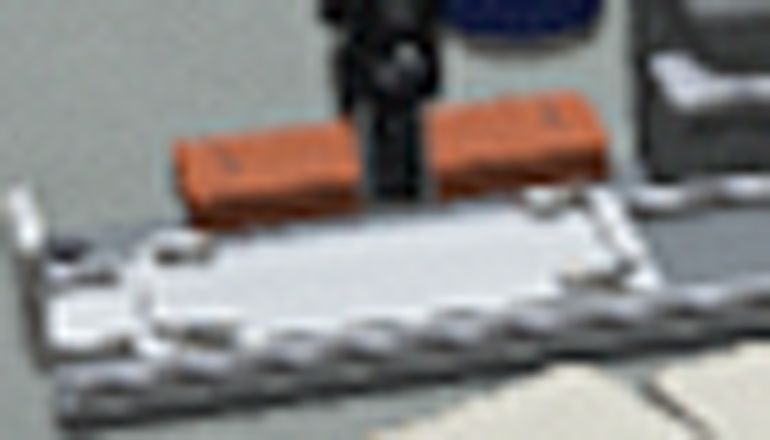

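```bash
python3 - <<'E'
from h import *
np.set_printoptions(precision=1,suppress=True)
o=np.array([.5785,.160]);yaw=1.237
R=np.array([[np.cos(yaw),-np.sin(yaw)],[np.sin(yaw),np.cos(yaw)]])
for nm,uv,z in(("inner+y",(254.3,245.3),.03),("outer+y",(253.7,248),.03),("inner-y",(271,199),.03),("outer-y",(273.5,196.2),.03),("lugout",(247.9,259.9),.058),("corner",(263.5,192.5),.03),("corner",(283.5,200),.03)):
    print(nm,R.T@(atz("top",uv,z)[:2]-o)*1000)
E
```

```text
inner+y [  2.8 186.2]
outer+y [  1.7 193.8]
inner-y [ 4.5 48.8]
outer-y [ 0.7 39. ]
lugout [  1.5 229.3]
corner [30.9 38.7]
corner [-29.5  39.6]
```

Emit:
{"fn": "apply_moves", "kwargs": {"increments": [{"x":0.1,"y":1.4,"z":0.37,"ax":0,"ay":0,"az":0,"grip":0.7},{"x":0.1,"y":1.4,"z":0.37,"ax":0,"ay":0,"az":0,"grip":0.7},{"x":0.1,"y":1.4,"z":0.37,"ax":0,"ay":0,"az":0,"grip":0.7}]}}

```text
time_s: 7.28
eef_pos: [0.4659, 0.2012, 0.0643]
eef_rot: [-0.575, 0.578, 0.411, -0.408]
wrist_force: [0.4, 0.2, -1.1]
opening: 0.474
```

```bash
python3 look.py .5785 .160 1.237 .118 5; python3 - <<'E'
from h import *
rel([.4651,.2007,.049],1.237)
im=cv2.imread("pics/rawtop5.png")[215:265,225:285];cv2.imwrite("pics/z5t.png",cv2.resize(im,None,fx=12,fy=12,interpolation=2))
im=cv2.imread("pics/rawscene5.png")[195:235,250:320];cv2.imwrite("pics/z5s.png",cv2.resize(im,None,fx=11,fy=11,interpolation=2))
E
```

```text
t 7.275 pos [0.4659 0.2012 0.0643] q [ 0.175  0.298  1.908 -0.003  0.931 -1.059] F [ 0.4  0.2 -1.1] op 0.474 xyaw 1.236 ty [ 0.006 -0.002 -1.   ]
shift cm [-0.07  1.54  0.09] rotvec [ 0.006 -0.002  0.   ]
shift cm [-0.07  1.54  0.09] rotvec [-0.    3.14  0.01]
```

View pics/z5t.png

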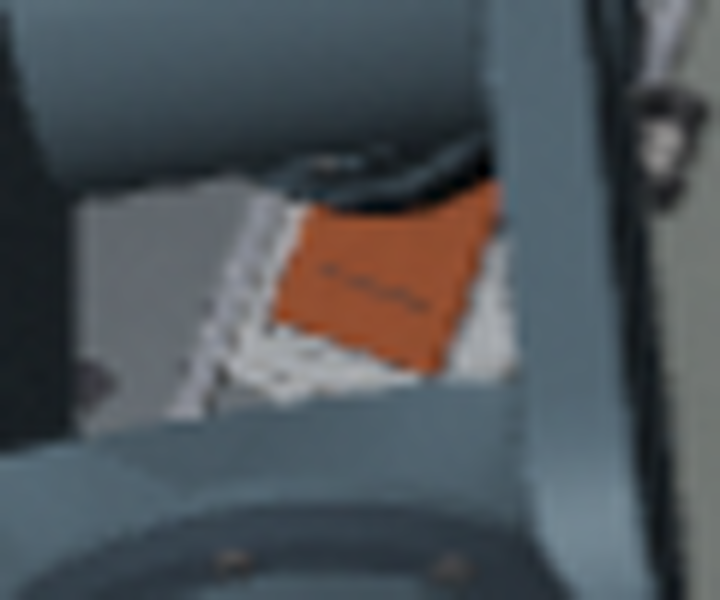

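View pics/z5s.png

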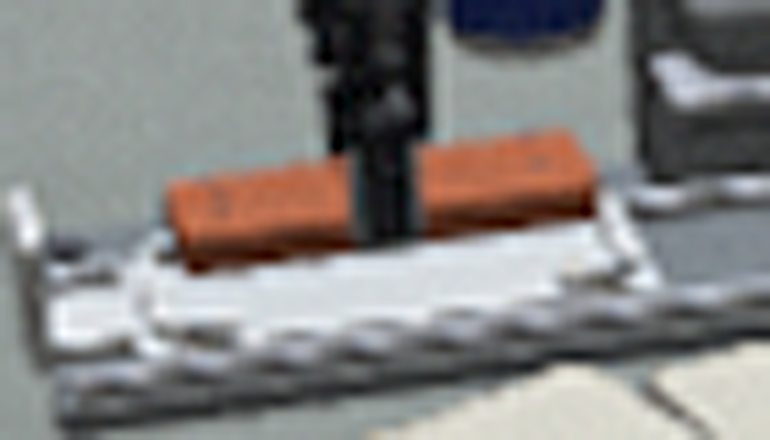

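Emit:
{"fn": "apply_moves", "kwargs": {"increments": [{"x":-0.05,"y":0.8,"z":0.08,"ax":0,"ay":0,"az":0,"grip":0.7},{"x":-0.05,"y":1.4,"z":0.08,"ax":0.005,"ay":0,"az":0,"grip":0.7},{"x":-0.05,"y":1.5,"z":0.08,"ax":0.005,"ay":0,"az":0,"grip":0.7},{"x":-0.05,"y":1.5,"z":0.08,"ax":0.005,"ay":0,"az":0,"grip":0.7}]}}

```text
time_s: 7.88
eef_pos: [0.4652, 0.2008, 0.0492]
eef_rot: [-0.576, 0.577, 0.41, -0.409]
wrist_force: [-0.4, -0.9, -1.2]
opening: 0.472
```

```bash
python3 look.py .5785 .160 1.237 .118 6; python3 - <<'E'
from h import *
rel([.4651,.2007,.049],1.237)
im=cv2.imread("pics/rawtop6.png")[215:265,225:285];a=cv2.resize(im,None,fx=9,fy=9,interpolation=2)
im=cv2.imread("pics/rawscene6.png")[195:235,250:320];b=cv2.resize(im,None,fx=11,fy=11,interpolation=2)
cv2.imwrite("pics/z6s.png",b);cv2.imwrite("pics/z6t.png",a)
E
```

```text
t 7.875 pos [0.4652 0.2008 0.0492] q [ 0.173  0.328  1.909 -0.     0.904 -1.062] F [-0.4 -0.9 -1.2] op 0.472 xyaw 1.235 ty [ 0.001 -0.    -1.   ]
shift cm [-0.03  0.04  0.02] rotvec [ 0.001 -0.002  0.   ]
shift cm [-0.03  0.04  0.02] rotvec [-1.00e-03  3.14e+00  2.00e-03]
```

View pics/z6s.png

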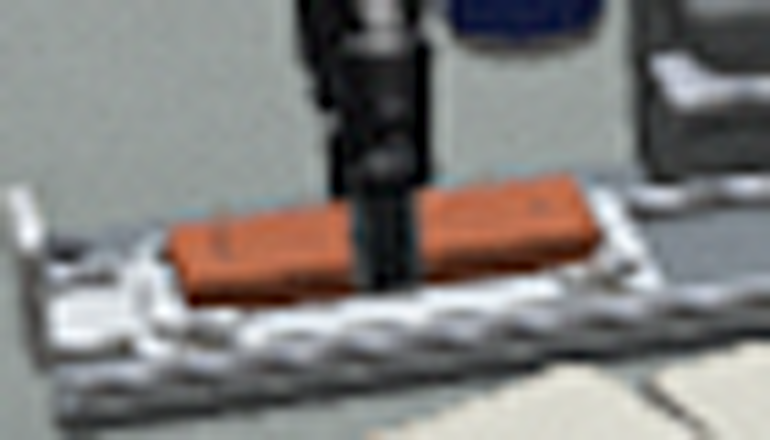

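View pics/z6t.png

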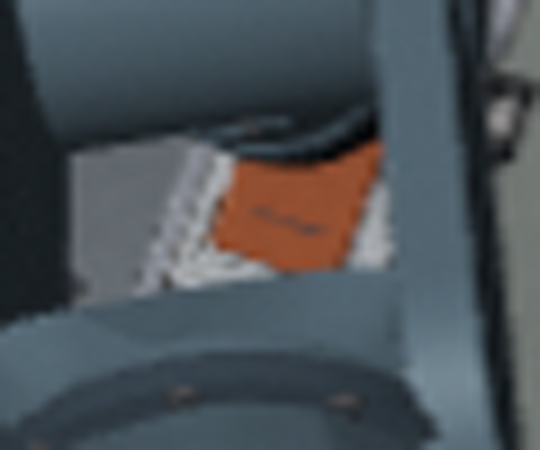

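Emit:
{"fn": "apply_moves", "kwargs": {"increments": [{"x":0,"y":0.2,"z":0,"ax":0,"ay":0,"az":0,"grip":0.7},{"x":0,"y":0.25,"z":0,"ax":0,"ay":0,"az":0,"grip":0.7},{"x":0,"y":0.25,"z":0,"ax":0,"ay":0,"az":0,"grip":0.7}]}}

```text
time_s: 8.35
eef_pos: [0.4669, 0.2006, 0.0486]
eef_rot: [-0.575, 0.577, 0.411, -0.409]
wrist_force: [-2.3, -3.9, 11.8]
opening: 0.473
```

Emit:
{"fn": "apply_moves", "kwargs": {"increments": [{"x":0,"y":0.05,"z":0,"ax":0,"ay":0,"az":0,"grip":0.4},{"x":0,"y":0,"z":0,"ax":0,"ay":0,"az":0,"grip":0.2},{"x":0,"y":0,"z":0,"ax":0,"ay":0,"az":0,"grip":0},{"x":0,"y":0,"z":0,"ax":0,"ay":0,"az":0,"grip":0},{"x":0,"y":-3,"z":0,"ax":0,"ay":0,"az":0,"grip":0},{"x":0,"y":-8,"z":0,"ax":0,"ay":0,"az":0,"grip":0},{"x":0,"y":-12,"z":0,"ax":0,"ay":0,"az":0,"grip":0},{"x":0,"y":-12,"z":0,"ax":0,"ay":0,"az":0,"grip":0}]}}

```text
time_s: 9.35
eef_pos: [0.4688, 0.2012, 0.1722]
eef_rot: [-0.574, 0.578, 0.413, -0.406]
wrist_force: [0.5, -0.6, -0.0]
opening: 1.0
```

```bash
python3 look.py .5785 .160 1.237 .118 7; python3 - <<'E'
from h import *
im=cv2.imread("pics/rawscene7.png")[195:235,250:320];b=cv2.resize(im,None,fx=11,fy=11,interpolation=2)
cv2.imwrite("pics/z7s.png",b)
E
```

```text
t 9.35 pos [0.4688 0.2012 0.1722] q [ 1.730e-01  1.250e-01  1.853e+00 -1.000e-03  1.153e+00 -1.062e+00] F [ 0.5 -0.6 -0. ] op 1.0 xyaw 1.236 ty [ 0.011  0.001 -1.   ]
```

View pics/z7s.png

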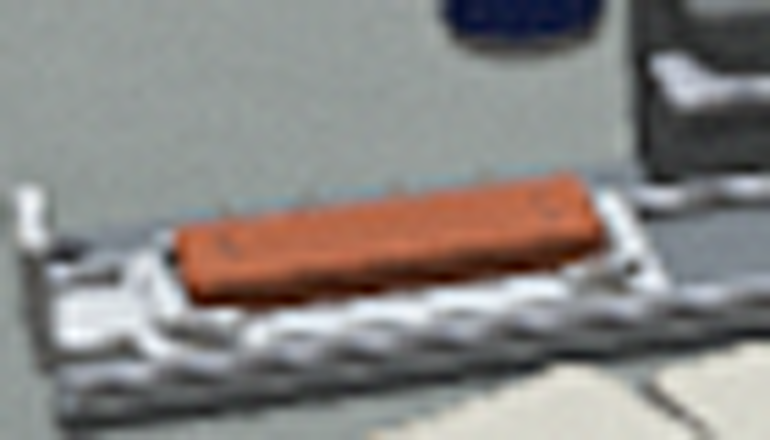

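View pics/ctop7.png

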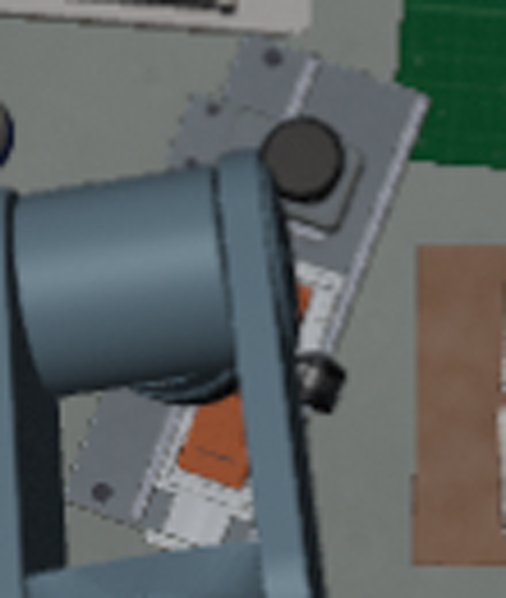

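```bash
python3 - <<'E'
from h import *
rel([.3379,.2445,.16],1.237)
E
```

```text
shift cm [-0.08  0.79 13.56] rotvec [ 0.004 -0.001  0.001]
shift cm [-0.08  0.79 13.56] rotvec [-1.00e-03  3.14e+00  7.00e-03]
```

Emit:
{"fn": "apply_moves", "kwargs": {"increments": [{"x":0,"y":0,"z":6,"ax":0,"ay":0,"az":0,"grip":0.5},{"x":-0.1,"y":0,"z":12,"ax":0,"ay":0,"az":0,"grip":1},{"x":-0.1,"y":1,"z":13.5,"ax":0,"ay":0,"az":0,"grip":1},{"x":-0.1,"y":1,"z":13.5,"ax":0,"ay":0,"az":0,"grip":1},{"x":-0.1,"y":6,"z":13.5,"ax":0,"ay":0,"az":0,"grip":1},{"x":-0.1,"y":10,"z":13.5,"ax":0,"ay":0,"az":0,"grip":1},{"x":-0.1,"y":11.6,"z":13.5,"ax":0,"ay":0,"az":0,"grip":1},{"x":-0.1,"y":11.6,"z":13.5,"ax":0,"ay":0,"az":0,"grip":1}]}}

```text
time_s: 10.45
eef_pos: [0.3391, 0.2431, 0.0504]
eef_rot: [-0.576, 0.577, 0.409, -0.409]
wrist_force: [-0.2, -0.0, -0.2]
opening: -0.005
```

```bash
python3 look.py .5785 .160 1.237 .116 8; python3 - <<'E'
from h import *
im=cv2.imread("pics/rawscene8.png")[185:240,230:310];b=cv2.resize(im,None,fx=9,fy=9,interpolation=2)
cv2.imwrite("pics/z8s.png",b)
E
```

```text
t 10.45 pos [0.3391 0.2431 0.0504] q [ 0.337  0.156  2.13  -0.003  0.855 -0.895] F [-0.2 -0.  -0.2] op -0.005 xyaw 1.234 ty [ 0.001 -0.002 -1.   ]
```

View pics/z8s.png

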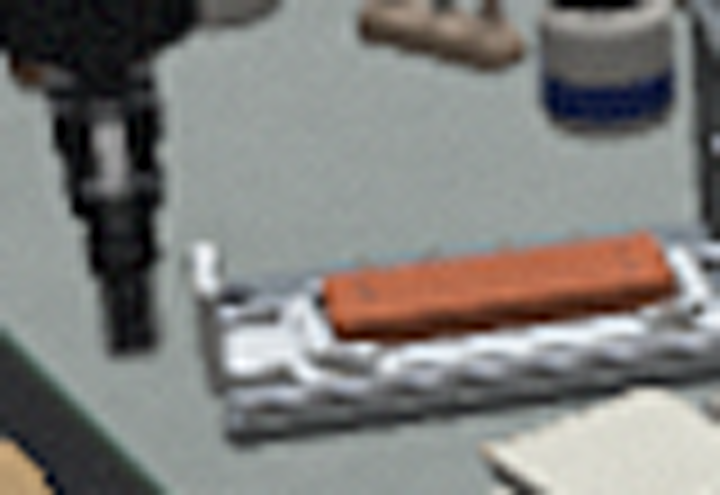

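View pics/otop8.png

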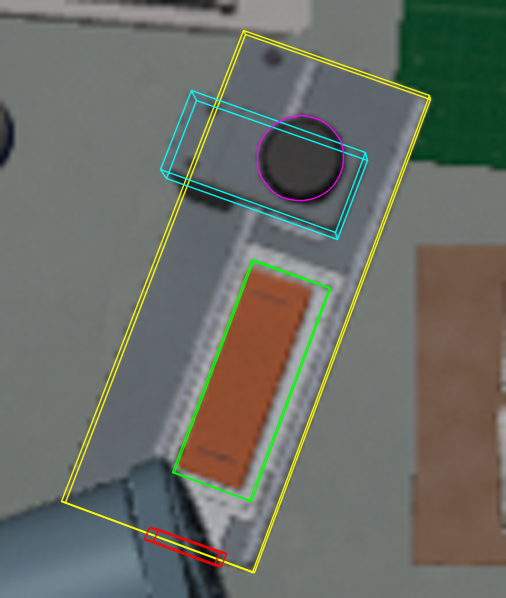

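```bash
python3 - <<'E'
from h import *
im=cv2.imread("pics/rawtop8.png")[190:252,240:290];c=cv2.resize(im,None,fx=9,fy=9,interpolation=2)
cv2.imwrite("pics/z8t.png",np.clip((c.astype(float)-40)*1.5,0,255).astype(np.uint8))
im=cv2.imread("pics/rawscene8.png")[205:230,258:312];b=cv2.resize(im,None,fx=14,fy=14,interpolation=2)
cv2.imwrite("pics/z8s2.png",b)
R0=cv2.imread("pics/rawtop8.png").astype(float)
w=np.clip((R0[:,:,2]-R0[:,:,0]-30)/70,0,1)[190:252,240:290]
big=cv2.resize(w,None,fx=8,fy=8,interpolation=2);m=(big>.5).astype(np.uint8)
k=max(cv2.findContours(m,0,1)[0],key=cv2.contourArea);r=cv2.minAreaRect(k);print(r)
o=np.array([.5785,.160]);yaw=1.237;R=np.array([[np.cos(yaw),-np.sin(yaw)],[np.sin(yaw),np.cos(yaw)]])
b=(cv2.boxPoints(r)+.5)/8-.5+[240,190]
for q in b: print(R.T@(atz("top",q,.038)[:2]-o)*1000)
E
```

```text
((184.08746337890625, 257.0316162109375), (118.61307525634766, 371.5241394042969), 19.860567092895508)
[ 23.03866955 181.39562148]
[24.87452999 52.42548406]
[-16.76745959  52.53159358]
[-18.1036958  181.28783309]
```

View pics/z8t.png

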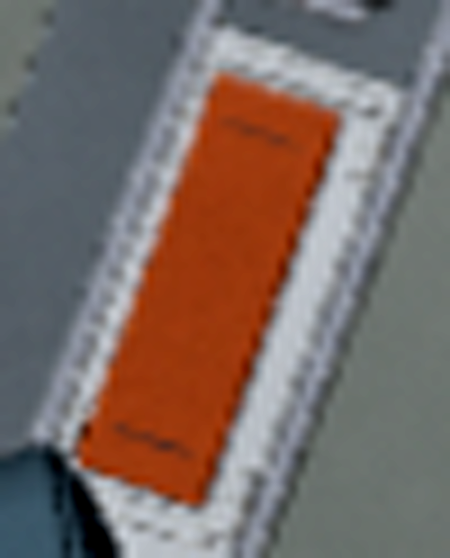

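View pics/z8s2.png

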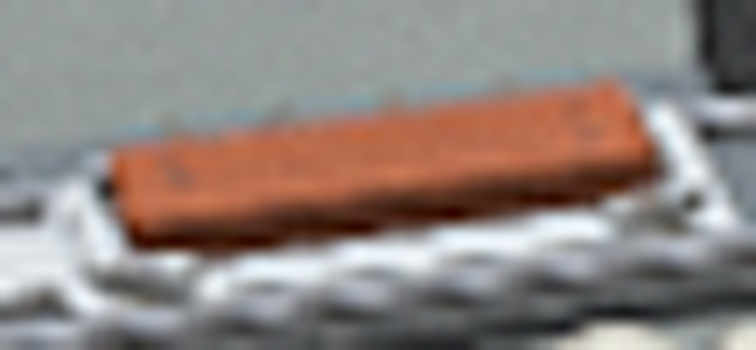

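```bash
python3 - <<'E'
from h import *
o=np.array([.5785,.160]);yaw=1.234;R=np.array([[np.cos(yaw),-np.sin(yaw)],[np.sin(yaw),np.cos(yaw)]])
def L(x,y,z): return np.r_[R@(np.array([x,y])/1000)+o,z/1000]
for n,cr,s,off in(("scene",(258,205,54,25),14,(0,0)),("top",(240,190,50,62),9,(0,0))):
    x,y,w,h=cr; im=cv2.imread(f"pics/raw{n}8.png"); c=cv2.resize(im[y:y+h,x:x+w],None,fx=s,fy=s,interpolation=2)
    for z,col in((22,(255,255,0)),(38,(0,255,0))):
        P_=[L(a,b,z) for a,b in((-18,52),(24,52),(24,182),(-18,182))]
        p=((proj(n,P_)+off-[x,y]+.5)*s-.5).astype(int); cv2.polylines(c,[p],True,col,1)
    P_=[L(a,b,30) for a,b in((-25,48),(25,48),(25,186),(-25,186))]
    p=((proj(n,P_)+off-[x,y]+.5)*s-.5).astype(int); cv2.polylines(c,[p],True,(255,0,255),1)
    cv2.imwrite(f"pics/b8{n}.png",c)
E
```

```text
(no output)
```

View pics/b8scene.png

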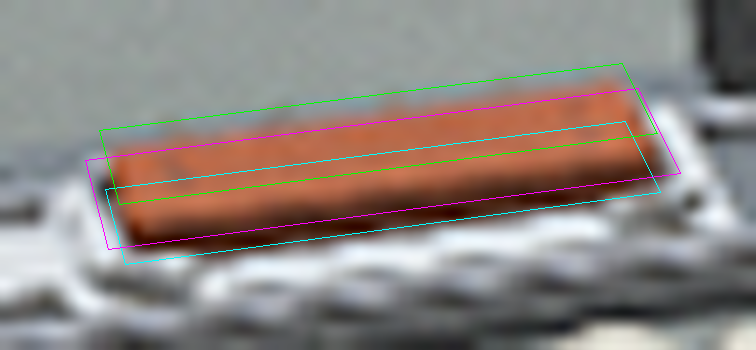

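View pics/b8top.png

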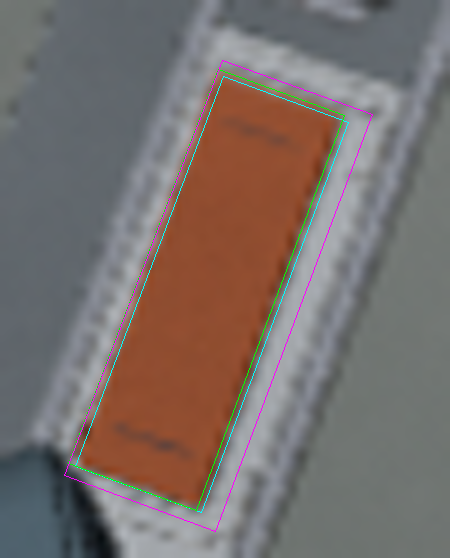

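```bash
python3 - <<'E'
from h import *
np.set_printoptions(precision=1,suppress=True)
o=np.array([.5785,.160]);yaw=1.234;R=np.array([[np.cos(yaw),-np.sin(yaw)],[np.sin(yaw),np.cos(yaw)]])
def L(x,y,z): return np.r_[R@(np.array([x,y])/1000)+o,z/1000]
im=cv2.imread("pics/rawscene8.png");i0=cv2.imread("pics/scene0.png")
for y in(90,117):
  c=int(round(proj("scene",L(-18,y,22))[0][0]))
  print("col",c,"pred rows: fartop",proj("scene",L(24,y,38))[0],"neartop",proj("scene",L(-18,y,38))[0],"nearbot",proj("scene",L(-18,y,22))[0],"floor edge",proj("scene",L(-32,y,22))[0],"base edge",proj("scene",L(-40,y,12))[0],"bot",proj("scene",L(-40,y,0))[0])
  for r in range(206,234): print(r,im[r,c,::-1],i0[r,c,::-1])
# table bar in scene0
p=proj("scene",[.4093,-.2713,.016])[0];c=int(round(p[0]));print("table",c,p,proj("scene",[.4093,-.2713,0])[0],proj("scene",[.451,-.2713,.016])[0])
for r in range(284,312): print(r,i0[r,c,::-1])
E
```

```text
col 294 pred rows: fartop [291.2 210.4] neartop [293.4 215.5] nearbot [293.7 219.8] floor edge [294.4 221.6] base edge [295.  225.3] bot [295.2 228.5]
206 [153 159 158] [147 154 152]
207 [151 160 156] [145 153 151]
208 [150 158 154] [150 158 154]
209 [154 162 161] [150 156 155]
210 [143 151 149] [144 145 139]
211 [147 131 123] [130 136 138]
212 [179 113  92] [123 133 141]
213 [187 105  72] [117 127 133]
214 [187 110  79] [168 175 184]
215 [186 108  79] [214 220 227]
216 [192 111  78] [215 222 225]
217 [135  78  53] [213 219 222]
218 [73 41 29] [209 214 219]
219 [75 38 22] [209 214 220]
220 [114  99  97] [213 219 222]
221 [200 206 212] [213 220 224]
222 [238 243 248] [228 231 235]
223 [177 182 189] [175 181 189]
224 [137 140 143] [136 137 143]
225 [107 109 110] [102 103 109]
226 [96 97 98] [ 96  98 100]
227 [80 82 83] [79 81 82]
228 [45 45 45] [46 50 49]
229 [76 80 78] [78 82 82]
230 [133 136 132] [131 135 129]
231 [200 201 190] [198 197 187]
232 [225 223 212] [216 217 206]
233 [218 217 208] [214 214 204]
col 286 pred rows: fartop [283.5 211.4] neartop [285.5 216.6] nearbot [285.8 220
[... 780 characters left out ...]
0 83 84]
229 [50 51 50] [48 49 49]
230 [82 84 87] [80 85 84]
231 [135 143 140] [136 142 140]
232 [151 161 160] [146 154 153]
233 [151 151 145] [147 149 141]
table 357 [357.4 297.9] [357.3 303.2] [370.8 291.6]
284 [171 100  71]
285 [178 101  72]
286 [182 104  77]
287 [182 107  78]
288 [180 106  77]
289 [178 103  73]
290 [180 107  78]
291 [178 106  76]
292 [175 100  74]
293 [177 103  76]
294 [179 105  77]
295 [180 103  76]
296 [183 109  78]
297 [182 107  76]
298 [170 100  71]
299 [121  69  45]
300 [70 38 25]
301 [58 31 12]
302 [60 22 10]
303 [97 87 80]
304 [142 151 150]
305 [144 153 151]
306 [142 150 147]
307 [141 151 147]
308 [142 148 146]
309 [143 150 148]
310 [139 147 145]
311 [138 145 142]
```

Emit:
{"fn": "apply_moves", "kwargs": {"increments": [{"x":0.1,"y":-0.5,"z":-0.3,"ax":0,"ay":0,"az":0,"grip":1},{"x":0.1,"y":-0.5,"z":-0.8,"ax":0,"ay":0,"az":0,"grip":1},{"x":0.1,"y":-0.5,"z":-1.3,"ax":0,"ay":0,"az":0,"grip":1},{"x":0.1,"y":-0.5,"z":-2,"ax":0,"ay":0,"az":0,"grip":1},{"x":0.1,"y":-0.5,"z":-3,"ax":0,"ay":0,"az":0,"grip":1},{"x":0.1,"y":-0.5,"z":-4,"ax":0,"ay":0,"az":0,"grip":1},{"x":0.1,"y":-0.5,"z":-5,"ax":0,"ay":0,"az":0,"grip":1},{"x":0.1,"y":-0.5,"z":-6,"ax":0,"ay":0,"az":0,"grip":1},{"x":0.1,"y":-0.5,"z":-7,"ax":0,"ay":0,"az":0,"grip":1},{"x":0.1,"y":-0.5,"z":-8,"ax":0,"ay":0,"az":0,"grip":1},{"x":0.1,"y":-0.5,"z":-9,"ax":0,"ay":0,"az":0,"grip":1}]}}

```text
time_s: 11.92
eef_pos: [0.4258, 0.2148, 0.0573]
eef_rot: [-0.576, 0.578, 0.41, -0.408]
wrist_force: [-2.9, 0.4, -1.2]
opening: -0.0
```

```bash
python3 look.py .5785 .160 1.236 .035 9; python3 - <<'E'
from h import *
p,R,o=pose();ya=1.236;d=p[:2]-[.5785,.160];print("press frame TCP",np.cos(ya)*d[0]+np.sin(ya)*d[1],-np.sin(ya)*d[0]+np.cos(ya)*d[1])
E
```

```text
t 11.925 pos [0.4258 0.2148 0.0573] q [ 0.219  0.255  1.985 -0.002  0.898 -1.015] F [-2.9  0.4 -1.2] op -0.0 xyaw 1.235 ty [ 0.004 -0.001 -1.   ]
press frame TCP 0.002193911010381744 0.16089083151967187
```

View pics/cscene9.png

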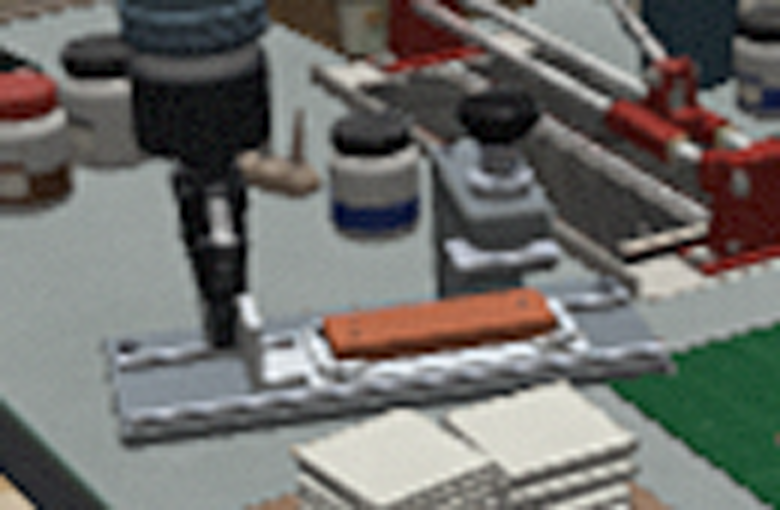

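Emit:
{"fn": "apply_moves", "kwargs": {"increments": [{"x":0,"y":0,"z":-1,"ax":0,"ay":0,"az":0,"grip":1},{"x":0,"y":0,"z":-2,"ax":0,"ay":0,"az":0,"grip":1},{"x":0,"y":0,"z":-2.8,"ax":0,"ay":0,"az":0,"grip":1},{"x":0,"y":0,"z":-3.2,"ax":0,"ay":0,"az":0,"grip":1},{"x":0,"y":0,"z":-3.5,"ax":0,"ay":0,"az":0,"grip":1},{"x":0,"y":0,"z":-3.5,"ax":0,"ay":0,"az":0,"grip":1}]}}

```text
time_s: 12.78
eef_pos: [0.4609, 0.2033, 0.0584]
eef_rot: [-0.575, 0.578, 0.411, -0.407]
wrist_force: [0.4, -0.3, 0.3]
opening: -0.003
```

```bash
cat > pf.py <<'E'
from h import *
p,R,o=pose();ya=1.236;d=p[:2]-[.5785,.160];f=o["wrist_force"];print("press frame TCP",(np.cos(ya)*d[0]+np.sin(ya)*d[1]).round(4),(-np.sin(ya)*d[0]+np.cos(ya)*d[1]).round(4),"F",f.round(1),"Fy",(-np.sin(ya)*f[0]+np.cos(ya)*f[1]).round(1),"z",p[2].round(4))
E
python3 pf.py
```

```text
press frame TCP 0.0023 0.1253 F [ 0.4 -0.3  0.3] Fy -0.4 z 0.0584
```

Continue in small steps until the force shows the stop.

Emit:
{"fn": "apply_moves", "kwargs": {"increments": [{"x":-0.1,"y":0.2,"z":-0.2,"ax":0,"ay":0,"az":0,"grip":1},{"x":-0.1,"y":0.2,"z":-0.4,"ax":0,"ay":0,"az":0,"grip":1},{"x":-0.1,"y":0.2,"z":-0.6,"ax":0,"ay":0,"az":0,"grip":1},{"x":-0.1,"y":0.2,"z":-0.6,"ax":0,"ay":0,"az":0,"grip":1}]}}

```text
time_s: 13.28
eef_pos: [0.4637, 0.2012, 0.056]
eef_rot: [-0.576, 0.577, 0.41, -0.408]
wrist_force: [-10.0, 4.2, 8.4]
opening: -0.001
```

```bash
python3 pf.py
```

```text
press frame TCP 0.0012 0.122 F [-10.    4.2   8.4] Fy 10.9 z 0.056
```

Emit:
{"fn": "apply_moves", "kwargs": {"increments": [{"x":0,"y":0,"z":-0.5,"ax":0,"ay":0,"az":0,"grip":1},{"x":0,"y":0,"z":-0.5,"ax":0,"ay":0,"az":0,"grip":1},{"x":0,"y":0,"z":-0.5,"ax":0,"ay":0,"az":0,"grip":1}]}}

```text
time_s: 13.65
eef_pos: [0.4637, 0.2009, 0.0553]
eef_rot: [0.579, -0.575, -0.408, 0.411]
wrist_force: [-16.5, 7.0, 13.3]
opening: -0.002
```

```bash
python3 pf.py
```

```text
press frame TCP 0.0009 0.1219 F [-16.5   7.   13.3] Fy 17.9 z 0.0553
```

Emit:
{"fn": "apply_moves", "kwargs": {"increments": [{"x":0,"y":0,"z":1,"ax":0,"ay":0,"az":0,"grip":1},{"x":0,"y":0,"z":3,"ax":0,"ay":0,"az":0,"grip":1},{"x":0,"y":-4,"z":5,"ax":0,"ay":0,"az":0,"grip":1},{"x":0,"y":-9,"z":5,"ax":0,"ay":0,"az":0,"grip":1},{"x":0,"y":-15,"z":5,"ax":0,"ay":0,"az":0,"grip":1},{"x":0,"y":-17,"z":5,"ax":0,"ay":0,"az":0,"grip":1},{"x":0,"y":-17,"z":5,"ax":0,"ay":0,"az":0,"grip":1}]}}

```text
time_s: 14.52
eef_pos: [0.4184, 0.2174, 0.2274]
eef_rot: [0.578, -0.575, -0.409, 0.41]
wrist_force: [0.6, -0.3, 0.1]
opening: 0.0
```

```bash
python3 look.py .5785 .160 1.236 0 10; python3 - <<'E'
from h import *
rel([.5785,.1605,.215],1.236)
for q in("lug","knob_top"):
  for n in("scene","top"):
    print(q,n,[(np.round(k["xy"],1),round(k["p"],2)) for k in pinpoint(n,q)[:2]])
E
```

```text
t 14.525 pos [0.4184 0.2174 0.2274] q [ 0.225 -0.026  1.889  0.003  1.28  -1.011] F [ 0.6 -0.3  0.1] op 0.0 xyaw 1.235 ty [-0.003  0.003 -1.   ]
shift cm [ 1.000e-02  8.000e-01 -1.714e+01] rotvec [-0.009 -0.001 -0.001]
shift cm [ 1.000e-02  8.000e-01 -1.714e+01] rotvec [ 2.00e-03  3.14e+00 -1.30e-02]
lug scene [(array([285.6, 212.9]), 0.76)]
lug top [(array([266.1, 215.8]), 0.62)]
knob_top scene [(array([317.2, 175.3]), 0.75), (array([319.5, 222. ]), 0.49)]
knob_top top [(array([273.3, 171.9]), 0.8)]
```

View pics/oscene10.png

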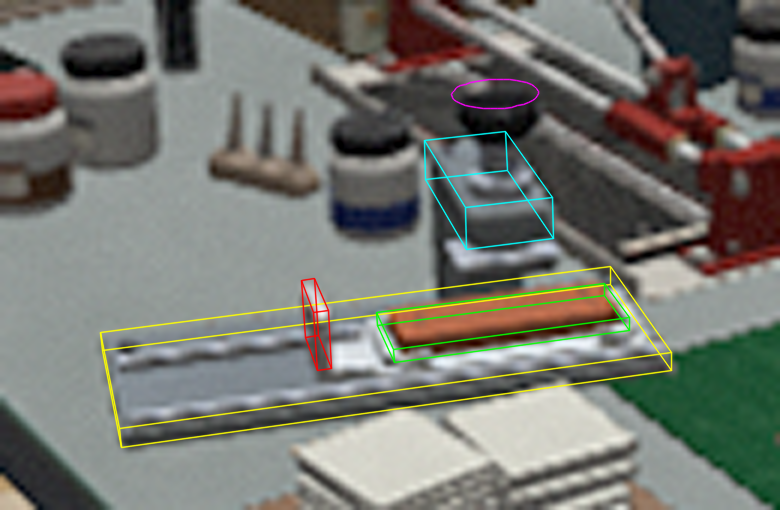

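View pics/otop10.png

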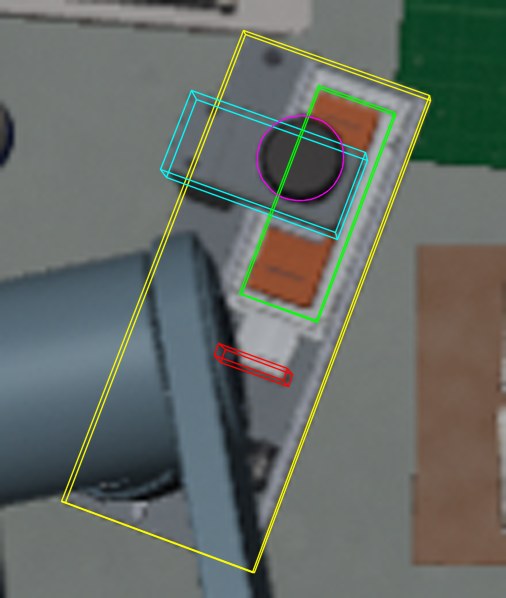

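Emit:
{"fn": "apply_moves", "kwargs": {"increments": [{"x":0,"y":0,"z":-6,"ax":0,"ay":0,"az":0,"grip":1},{"x":0,"y":0,"z":-12,"ax":0,"ay":0,"az":0,"grip":1},{"x":0,"y":0,"z":-17.1,"ax":-0.005,"ay":0,"az":0,"grip":1},{"x":0,"y":1,"z":-17.1,"ax":-0.005,"ay":0,"az":0,"grip":1},{"x":0,"y":2.2,"z":-17.1,"ax":-0.005,"ay":0,"az":0,"grip":1},{"x":0,"y":2.4,"z":-17.1,"ax":-0.005,"ay":0,"az":0,"grip":1}]}}

```text
time_s: 15.58
eef_pos: [0.5758, 0.1609, 0.1963]
eef_rot: [0.578, -0.575, -0.407, 0.412]
wrist_force: [-0.8, 0.2, -0.7]
opening: 0.004
```

```bash
python3 pf.py; python3 look.py .5785 .160 1.236 0 11
```

```text
press frame TCP -0.0 0.0028 F [-0.8  0.2 -0.7] Fy 0.8 z 0.1963
t 15.575 pos [0.5758 0.1609 0.1963] q [ 0.074  0.295  1.595  0.     1.261 -1.161] F [-0.8  0.2 -0.7] op 0.004 xyaw 1.235 ty [-0.009 -0.001 -1.   ]
```

View pics/cscene11.png

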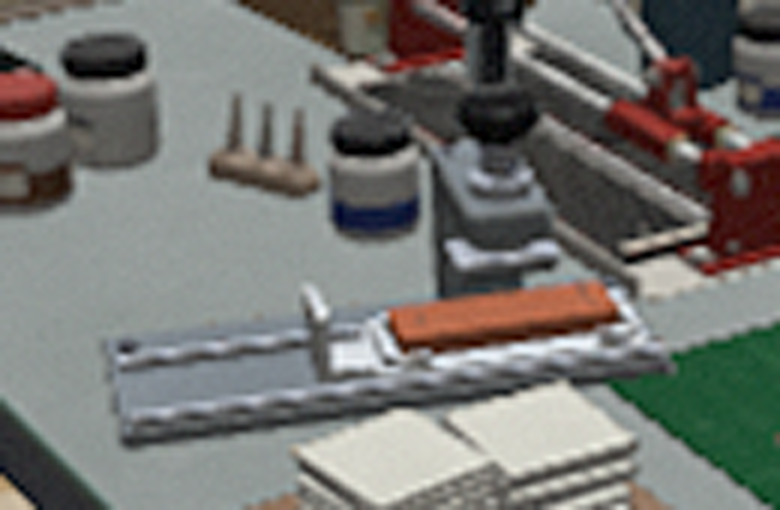

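Emit:
{"fn": "apply_moves", "kwargs": {"increments": [{"x":0,"y":0.5,"z":-0.2,"ax":-0.008,"ay":0,"az":0,"grip":1},{"x":0,"y":1,"z":-0.2,"ax":-0.008,"ay":0,"az":0,"grip":1},{"x":0,"y":1.5,"z":-0.2,"ax":-0.008,"ay":0,"az":0,"grip":1},{"x":0,"y":2,"z":-0.2,"ax":-0.008,"ay":0,"az":0,"grip":1},{"x":0,"y":2.5,"z":-0.2,"ax":-0.008,"ay":0,"az":0,"grip":1},{"x":0,"y":2.9,"z":-0.2,"ax":-0.008,"ay":0,"az":0,"grip":1},{"x":0,"y":3.1,"z":-0.2,"ax":-0.008,"ay":0,"az":0,"grip":1},{"x":0,"y":3.1,"z":-0.2,"ax":-0.008,"ay":0,"az":0,"grip":1}]}}

```text
time_s: 16.68
eef_pos: [0.5788, 0.1608, 0.1681]
eef_rot: [-0.575, 0.577, 0.41, -0.41]
wrist_force: [-3.3, 0.9, 9.9]
opening: 0.001
```

```bash
python3 pf.py
```

```text
press frame TCP 0.0008 -0.0001 F [-3.3  0.9  9.9] Fy 3.4 z 0.1681
```

Emit:
{"fn": "apply_moves", "kwargs": {"increments": [{"x":0,"y":0.5,"z":0,"ax":0,"ay":0,"az":0,"grip":1},{"x":0,"y":0.7,"z":0,"ax":0,"ay":0,"az":0,"grip":1},{"x":0,"y":0.7,"z":0,"ax":0,"ay":0,"az":0,"grip":1}]}}

```text
time_s: 17.05
eef_pos: [0.579, 0.1608, 0.1659]
eef_rot: [-0.575, 0.578, 0.41, -0.41]
wrist_force: [-15.6, -1.5, 31.4]
opening: -0.001
```

```bash
python3 pf.py
```

```text
press frame TCP 0.001 -0.0002 F [-15.6  -1.5  31.4] Fy 14.2 z 0.1659
```

Emit:
{"fn": "apply_moves", "kwargs": {"increments": [{"x":0,"y":0.4,"z":0,"ax":0,"ay":0,"az":0,"grip":1},{"x":0,"y":0.4,"z":0,"ax":0,"ay":0,"az":0,"grip":1},{"x":0,"y":0.4,"z":0,"ax":0,"ay":0,"az":0,"grip":1},{"x":0,"y":0.4,"z":0,"ax":0,"ay":0,"az":0,"grip":1},{"x":0,"y":0.4,"z":0,"ax":0,"ay":0,"az":0,"grip":1},{"x":0,"y":0.4,"z":0,"ax":0,"ay":0,"az":0,"grip":1}]}}

```text
time_s: 17.8
eef_pos: [0.579, 0.1609, 0.1659]
eef_rot: [-0.574, 0.578, 0.41, -0.41]
wrist_force: [-13.4, -1.4, 27.4]
opening: -0.002
```

```bash
python3 pf.py; python3 look.py .5785 .160 1.236 0 12
```

```text
press frame TCP 0.001 -0.0002 F [-13.4  -1.4  27.4] Fy 12.2 z 0.1659
t 17.8 pos [0.579  0.1609 0.1659] q [ 0.076  0.328  1.618 -0.004  1.192 -1.16 ] F [-13.4  -1.4  27.4] op -0.002 xyaw 1.237 ty [ 0.004 -0.004 -1.   ]
```

View pics/cscene12.png

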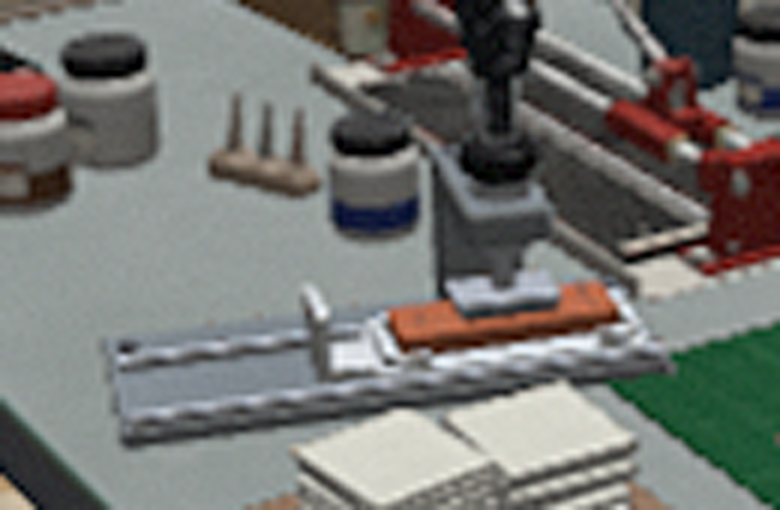

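The knob is down at its stop and the foot is on the bar, so I release straight up and move clear.

Emit:
{"fn": "apply_moves", "kwargs": {"increments": [{"x":0,"y":-0.5,"z":0,"ax":0,"ay":0,"az":0,"grip":1},{"x":0,"y":-1.5,"z":0,"ax":0,"ay":0,"az":0,"grip":1},{"x":0,"y":-3,"z":0,"ax":0,"ay":0,"az":0,"grip":1},{"x":0,"y":-5,"z":0,"ax":0,"ay":0,"az":0,"grip":1},{"x":0,"y":-8,"z":0,"ax":0,"ay":0,"az":0,"grip":1},{"x":0,"y":-12,"z":6,"ax":0,"ay":0,"az":0,"grip":1},{"x":0,"y":-12,"z":12,"ax":0,"ay":0,"az":0,"grip":1},{"x":0,"y":-12,"z":18,"ax":0,"ay":0,"az":0,"grip":1},{"x":0,"y":-12,"z":20,"ax":0,"ay":0,"az":0,"grip":1},{"x":0,"y":-12,"z":20,"ax":0,"ay":0,"az":0,"grip":1}]}}

```text
time_s: 19.15
eef_pos: [0.3886, 0.2275, 0.2858]
eef_rot: [-0.574, 0.578, 0.411, -0.41]
wrist_force: [0.2, 0.6, 0.5]
opening: -0.002
```

```bash
python3 look.py .5785 .160 1.236 0 13; python3 - <<'E'
from h import *
for q,z in(("short_bar",0),("glaze_jar",0),("lug",.04),("knob_top",.166)):
  for n in("scene","top"):
    print(q,n,[(np.round(k["xy"],1),round(k["p"],2),atz(n,k["xy"],z).round(3)) for k in pinpoint(n,q)[:2]])
E
```

```text
t 19.15 pos [0.3886 0.2275 0.2858] q [ 0.268 -0.138  1.871 -0.004  1.404 -0.97 ] F [0.2 0.6 0.5] op -0.002 xyaw 1.239 ty [ 0.005 -0.003 -1.   ]
short_bar scene [(array([413. , 281.6]), 0.58, array([ 0.581, -0.287,  0.   ]))]
short_bar top [(array([430.6, 187.1]), 0.85, array([ 0.579, -0.28 ,  0.   ]))]
glaze_jar scene [(array([301.2, 195.3]), 0.65, array([0.643, 0.386, 0.   ])), (array([316.8, 177.4]), 0.18, array([0.806, 0.523, 0.   ]))]
glaze_jar top [(array([208.2, 167. ]), 0.8, array([0.63 , 0.369, 0.   ]))]
lug scene [(array([285.4, 212.3]), 0.67, array([0.476, 0.207, 0.04 ]))]
lug top [(array([262.4, 217.8]), 0.56, array([0.479, 0.202, 0.04 ]))]
knob_top scene [(array([317.2, 174.6]), 0.66, array([0.582, 0.164, 0.166]))]
knob_top top [(array([273.2, 174.3]), 0.59, array([0.577, 0.164, 0.166]))]
```

View pics/oscene13.png

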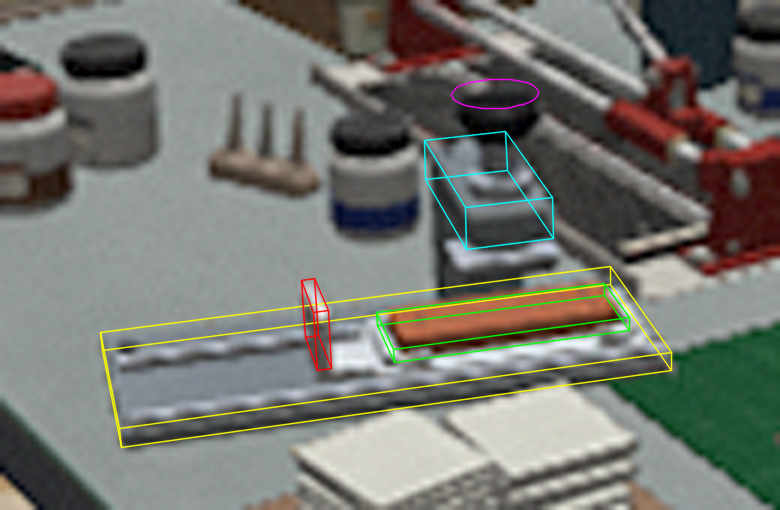

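View pics/rawtop13.png

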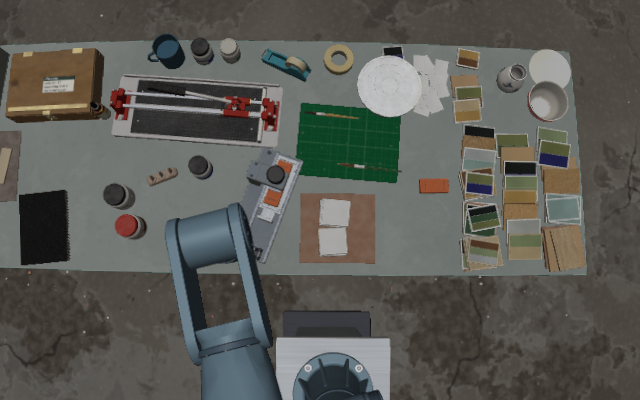

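The scene picture shows the knob back up at (318,177), the tray home with its lug at (287,212), and the bar flat in the nest around (319,213). In the top picture the short bar (434,186) and the jar (200,167) are where they started.

```bash
python3 -c "
from bench import ticket; print(ticket.hand_in())"
```

```text
the job is handed in; nothing more can be done
None
```

I laid the long bar flat in the tray, pushed the tray home, pressed the knob to its stop, held it there for about a second and let it spring back. I then handed the job in; the last reading before that was about 19 s, well inside the 64 s limit.

**Last checks**
- **Tray home:** the lug did not move any further under an 18 N push. Its position matches the home position in both camera views.
- **Bar:** it sits inside the fences, about 2–3 mm off-centre in x out of the roughly 4 mm of clearance. The side-view edges agree with it lying flat to about half a pixel. The tool height when I set it down matched the 22 mm nest floor.
- **Knob:** pressed with 27–31 N, fingertips at 141 mm, which is the stop height, with the foot meeting the bar. Afterwards it was seen back up.
- **Bystanders:** the short bar and the jar look unmoved in the top picture.

**Checks that disagreed**
- **Scene camera:** it read about 1–2 pixels off from the top camera, so I placed the bar mostly from the top view.
- **Jar position:** the network's estimates of the jar from the two cameras differed by 1–2 cm, so the jar check relies on the picture itself.
- **Sideways force:** the wrist read about 13–16 N sideways while the knob was held down, within the limits.

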